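Sort the bag clips into the sliding-cover caddy

ROBOT

A 6-joint arm with a two-finger parallel gripper is mounted at the origin on the work surface. World frame = base frame: x ahead of the robot, y to its left, z up, the work surface at z = 0. Lengths are in m, angles in rad, forces in N, time in s.
With the tool pointing down it reaches from about 0.425 to 0.95 m from the base axis. Payload 3.5 kg.
Tool frame: the origin (TCP) lies on the centre line of the jaws, within the pads' length; the fingertips stand 19 mm ahead of it and the grasp point (between the pads) is the TCP; z points along the fingers, y is the line along which they close (so a half turn about z gives the same grasp; the last joint's range is limited). The gripper opens to 85 mm and grips with 20 to 120 N. Pads are 22 mm wide; open, the fingers measure 114 mm over their backs; the gripper's body (76 mm by 85 mm) begins 54 mm behind the grasp point. The pads swing forward as they close: fully open they stand 13 mm farther back than shut.
Start: joints at [1.17, 0.286, 1.577, -0, 1.279, -0.15], TCP at [0.167, 0.654, 0.229] pointing down, gripper open.
Joint ranges: [-2.77, 2.77], [-0.9, 2.22], [0.21, 2.48], [-1.53, 4.67], [0.24, 2.81], [-2.84, 2.84]. Speed limits (rad/s): [2.79, 2.79, 3.14, 3.14, 3.14, 3.14].

INTERFACE

Orientations are given as a unit quaternion [x, y, z, w].
In Python, from plant import ctrl, imaging gives the robot as it stands. The module is installed in compiled form; this text tells all that it offers.
- The arm moves only by the shell command python3 -m handwheel 'ROWS' [OPENING] [FORCE]. ROWS is JSON, one flat list of numbers, 6 for each row, row after row: the shift along the world's x, y, z in units of 150 mm (1.0 is 150 mm), then the turn, a rotation vector about the world's x, y, z in units of 90 degrees (1.0 is 90 degrees). In form: [tx, ty, tz, rx, ry, rz, tx, ty, tz, rx, ry, rz, ...]. A call has 1 to 5 rows; each row shifts and turns the commanded pose from where the row before left it; what a row does not reach is not made up. A row lasts 1/12 s, in which the tool goes at most 41.7 mm and 7.16 degrees, less where a joint would pass 70% of its speed; a pose out of reach is approached as far as the arm can. A call with a number of a shift or a turn outside -1 to 1 is refused whole. A call with a gripper value outside its range is refused whole. OPENING is the opening, from 0 (shut) to 1 (fully open), set as the call begins (- or left out, the last holds). The fingers move at their own pace and stop on an object; FORCE is the grip in N (left out, the last holds). Time passes only in rows, so rows that do not move let the fingers close. It gives the time, the measured TCP pose, the force, the opening and the grip force at its end, in the units of the state.
- ctrl.get_state(): the state, without advancing time (a new reading comes with each control period).
- imaging.read_camera(name): name is "side" or "top"; returns (picture, depth): 480x640x3 uint8, blue, green, red; 480x640 float32, m along the optical axis (not along the pixel's ray), 0 where there is no reading.
- imaging.get_calibration(name): a dict with "fovy" (degrees; the focal length in pixels is half the picture's height over the tangent of half this angle, whatever the lens; pixels are square), "cx", "cy" (the principal point, pixels), "R" (3x3) and "t" (3): a world point X has camera coordinates R X + t. Camera axes: x right, y down, z forward; pixel columns grow to the right and rows downward; lengths in m; the calibration is good to about 2 mm. A picture is of the moment at which its call begins. get_calibration takes no time and is no camera call.
- ctrl.sign_off(): hands the job in; it is judged then, once.
The state is a dict: "time": time; "qpos": joint angles; "dq": joint speeds; "joint_efforts": joint torques, N m; "eef_pos": TCP position; "tcp_rot": TCP orientation; "contact_force": force on the tool from outside, world axes, zero at the start; "wrist_torque": the same for the moment, N m; "opening": opening from 0.0 (shut) to 1.0 (fully open); "finger_force": force on a finger pad.
Only numpy, scipy, OpenCV 4.12 (cv2) and the standard library are available. Lean on these libraries where they do the work, as an engineer would, in place of code of your own. Each camera call takes 0.05 s, during which the arm holds its last target. There are 200 camera calls.

TASK

Put the bag clips away by colour. First lift the nutcracker off the caddy's deck and lay it on the cork mat, then slide the clear cover fully open to its stop, put every red clip in the red bin and every yellow clip in the yellow bin, and slide the cover fully shut over them; leave the other kitchen things where they stand.

Things in the scene. Friction and masses are not known exactly. Their poses are not given: they have to be found in the camera images.
- caddy: pale wooden caddy, 164 (own x) x 444 (own y) mm, fixed; origin under its centre on the shelf surface, z up. Its +y half holds the two bins, its -y half is a solid brown deck whose top is 60 mm above the shelf (own x -68..68, y -215..0 mm). Rails along both long sides reach 60 mm, with a thin aluminium lip to 69 mm at own x = +-80 mm
- cover (a joint): position of the clear cover sheet (152 x 208 x 6 mm, aluminium edge strips, underside 61 mm above the shelf) that slides on the caddy's rails: 0 m = closed, against its stop over both bins; 0.21 m = fully open, against the other stop, over the deck. It moves along the caddy's -y as it opens and needs about 2 N
- cover_handle (a point): middle of the cover's black upright handle, a fin 70 mm (caddy x) x 16 mm thick (caddy y) x 34 mm high in the middle of the cover; the point is 84 mm and the fin's top 101 mm above the shelf; axes as the caddy
- bin_red: red open bin, fixed in the caddy, 136 (own x) x 100 (own y) x 50 mm high, walls 3 mm; origin under its centre, 10 mm above the shelf (rim 60 mm above the shelf). The two bins change places from start to start
- bin_yellow: yellow open bin, same size and origin as the red one
- nutcracker: steel nutcracker lying flat, 144 mm (own x) x 34 mm (own y) x 14 mm high, two handles side by side and a solid head at +x; origin on its underside at mid-length; at the start it lies on the caddy's deck, across the cover's way
- cork_mat: flat cork mat, 190 (own x) x 110 (own y) x 5 mm thick, fixed; origin under its centre on the shelf
- clip_red1: red plastic bag clip, 100 mm (own x) x 22 mm (own y) x 18 mm high; origin at the centre of its underside; may be absent
- clip_yellow1: yellow plastic bag clip, 100 mm (own x) x 22 mm (own y) x 18 mm high; origin at the centre of its underside; may be absent
- clip_red2: red plastic bag clip, 100 mm (own x) x 22 mm (own y) x 18 mm high; origin at the centre of its underside; may be absent
- clip_yellow2: yellow plastic bag clip, 100 mm (own x) x 22 mm (own y) x 18 mm high; origin at the centre of its underside; may be absent
- clip_red3: red plastic bag clip, 100 mm (own x) x 22 mm (own y) x 18 mm high; origin at the centre of its underside; may be absent
- clip_yellow3: yellow plastic bag clip, 100 mm (own x) x 22 mm (own y) x 18 mm high; origin at the centre of its underside; may be absent
- egg_timer: chrome egg timer, 60 mm wide, 65 mm high; a bystander, origin under its centre
- blue_jar: blue glass apothecary jar, 88 mm wide, 120 mm high; a bystander, origin under its centre
- pepper_mill: wooden pepper mill, 56 mm wide, 165 mm high; a bystander, origin under its centre
- mug: white mug, 82 mm wide, 80 mm high; a bystander, origin under its centre
- tea_tin: tea tin, 72 mm wide, 100 mm high; a bystander, origin under its centre
There are look-alikes about, which are no part of the job. There is more than one size of the cork_mat; the one meant has the size given above. Leave any turquoise look-alike of the clip_red1 alone.

How it is judged:
By the outcome, as a careful person would: the job done as asked, in the order asked, and still so for the second after the job is handed in, with the robot touching nothing.
Of clip_red1, clip_yellow1, clip_red2, clip_yellow2, clip_red3, clip_yellow3 only 4 to 6 are there at a start; the rules pass over those that are not, and their reading is None.
At some moment in a run one of clip_red1, clip_yellow1, clip_red2, clip_yellow2, clip_red3, clip_yellow3 may be knocked a few centimetres aside while the robot is not near it.
Once in a run the grip may slacken for a moment while it holds something.
It also fails if it takes over 210 s, if anything falls off the work surface, if the arm or the gripper's body presses on something with over 40 N, if the wrist force passes 120 N, or if a joint passes its speed limit or range.

## Working session

There is one attempt and no reset: what is moved stays moved. The work goes in short steps, Python scripts to look and compute and a shell command to move; the robot and the scene stay as the last step left them, time stands still between calls to the robot, and variables do not carry over. Pictures are saved under pics/ and viewed, at most 14 in all, crops included, and the job is handed in when it is done.

```bash
mkdir -p pics; cat > h.py <<'E'
import numpy as np, cv2
from plant import ctrl, imaging
def cam(n):
    im,d=imaging.read_camera(n); c=imaging.get_calibration(n)
    f=240/np.tan(np.radians(c["fovy"])/2)
    v,u=np.mgrid[0:480,0:640]
    P=np.stack([(u-c["cx"])/f*d,(v-c["cy"])/f*d,d],-1)
    W=(P-np.array(c["t"]))@np.array(c["R"])
    W[d==0]=np.nan
    return im,d,W
E
python3 - <<'E'
from h import *
for n in("top","side"):
    im,d,W=cam(n); cv2.imwrite(f"pics/{n}0.png",im); np.savez(f"{n}0.npz",im=im,W=W); print(n,imaging.get_calibration(n))
s=ctrl.get_state();print(s)
E
```

```text
top {'fovy': 54.02706884419715, 'cx': 317.7767832747513, 'cy': 237.56176361175258, 'R': array([[-0.0051941 , -0.99976082, -0.02124451],
       [-0.99760886,  0.00664473, -0.06879254],
       [ 0.06891725,  0.02083639, -0.99740476]]), 't': array([0.02213735, 0.53021733, 1.13287085])}
side {'fovy': 53.76947270441654, 'cx': 326.9042320273836, 'cy': 233.66581964102394, 'R': array([[ 0.99807815, -0.05954447, -0.01716016],
       [-0.05480405, -0.71892593, -0.69292281],
       [ 0.02892284,  0.69253156, -0.72080754]]), 't': array([-0.49837601,  0.10237293,  1.20452464])}
{'time': 0.1, 'qpos': array([ 1.17000084e+00,  2.87094093e-01,  1.57804739e+00,  7.64198571e-06,
        1.27862204e+00, -1.50013191e-01]), 'dq': array([ 0.00061083, -0.00066178, -0.00205236, -0.00149604, -0.00152523,
       -0.00155975]), 'joint_efforts': array([ 4.24643913e-04, -4.07296085e+01, -2.93699330e+01, -1.61309781e-04,
        3.45874978e-03,  8.74986142e-06]), 'eef_pos': array([0.16724659, 0.65332232, 0.22786508]), 'tcp_rot': array([ 1.25063840e-01,  9.92148103e-01, -1.04353465e-03, -2.98688544e-04]), 'contact_force': array([0.64649674, 0.10006498, 0.24572343]), 'wrist_torque': array([-0.06223442, -0.0167097 ,  0.01036853]), 'finger_force': 0.0, 'opening': 0.999823146072447}
```

View pics/top0.png

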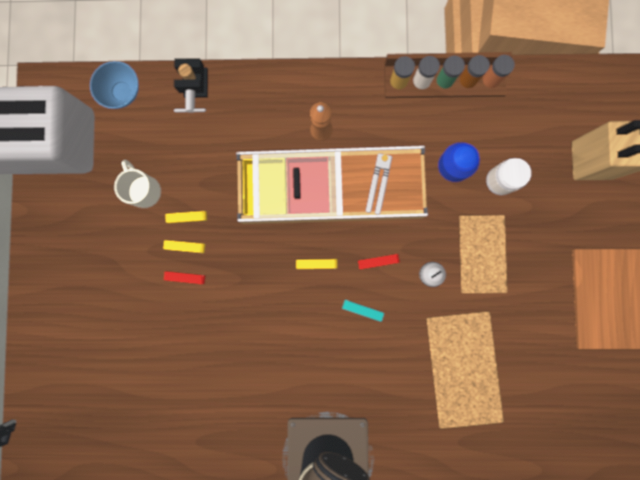

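View pics/side0.png

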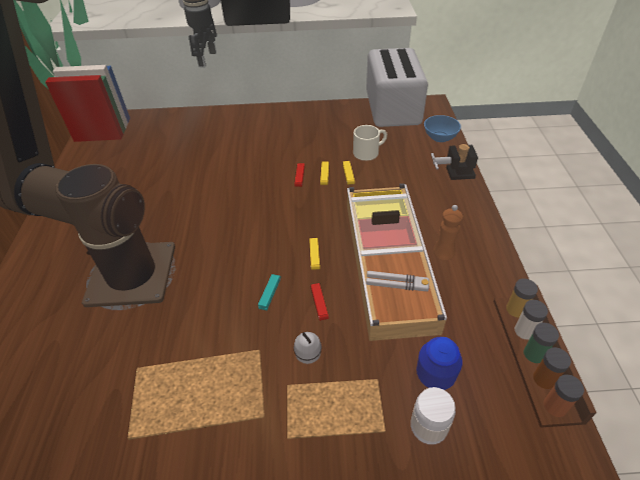

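The top view shows the yellow bin at (262,187), the red bin at (310,186), the cover handle at (297,183) and the nutcracker at (380,183). Yellow clips are at (185,217), (184,246) and (316,264), and red clips at (184,278) and (379,261). The mat of the right size is the one at (483,254). I'll leave the teal clip at (363,310) alone.

```bash
cat >> h.py <<'E'
def blobs(im,W,lo,hi,zmin=-.01,zmax=.3,amin=60,roi=None):
    hsv=cv2.cvtColor(im,cv2.COLOR_BGR2HSV)
    m=cv2.inRange(hsv,lo,hi)
    m&=((W[...,2]>zmin)&(W[...,2]<zmax)).astype(np.uint8)*255
    if roi: r=np.zeros_like(m);r[roi[1]:roi[3],roi[0]:roi[2]]=255;m&=r
    n,l,s,c=cv2.connectedComponentsWithStats(m)
    out=[]
    for i in range(1,n):
        if s[i,4]<amin: continue
        p=W[l==i]; z=np.median(p[:,2])
        q=p[abs(p[:,2]-z)<.008]
        (cx,cy),(a,b),ang=cv2.minAreaRect((q[:,:2]*1000).astype(np.float32))
        if a<b: ang+=90;a,b=b,a
        ang=(ang+90)%180-90
        out.append((c[i].round().astype(int).tolist(),round(cx),round(cy),round(z*1000),round(a),round(b),round(ang,1)))
    return out
RED=((0,150,90),(8,255,255)); YEL=((22,150,90),(34,255,255))
E
python3 - <<'E'
from h import *
for n in("top","side"):
    D=np.load(n+"0.npz");im,W=D["im"],D["W"];print(n)
    print("red",*blobs(im,W,*RED),sep="\n");print("yel",*blobs(im,W,*YEL),sep="\n")
    print("cork",*blobs(im,W,(10,60,140),(22,170,255),zmax=.012,amin=1500),sep="\n")
    print("black",*blobs(im,W,(0,0,0),(180,255,45),zmin=.05,zmax=.12,amin=20),sep="\n")
    print("grey", *blobs(im,W,(0,0,120),(180,50,255),zmin=.055,zmax=.085,amin=20),sep="\n")
D=np.load("top0.npz");W=D["W"]
for u,v in [(239,153),(425,148),(427,215),(239,219),(255,187),(340,183),(320,187),(270,187),(385,160),(372,207),(378,183),(400,190)]: print(u,v,(W[v,u]*1000).round())
E
```

```text
top
red
([378, 261], 472, -129, 17, 100, 22, -80.5)
([184, 277], 435, 348, 16, 101, 22, 83.6)
yel
([247, 187], 654, 189, 19, 124, 13, 0.8)
([186, 217], 585, 347, 17, 97, 22, -86.5)
([184, 246], 512, 350, 17, 98, 22, 84.5)
([316, 264], 467, 24, 18, 98, 22, -89.7)
cork
([483, 254], 490, -386, 5, 195, 117, -0.3)
([464, 370], 210, -333, 7, 269, 158, 5.6)
black
([198, 68], 940, 304, 68, 24, 13, -49.0)
([191, 87], 890, 324, 71, 57, 17, -74.3)
([330, 448], 50, -10, 85, 93, 23, 79.4)
grey
([423, 77], 911, -236, 68, 41, 15, 63.0)
([189, 101], 863, 328, 60, 52, 24, -0.4)
([327, 184], 655, -12, 68, 444, 165, -88.6)
([132, 185], 658, 456, 72, 94, 84, -13.3)
([500, 180], 662, -417, 71, 72, 36, 27.3)
([435, 274], 440, -255, 58, 35, 33, 89.4)
side
red
([84, 108], -251, 606, 123, 159, 17, 1.8)
([299, 175], 434, 349, 18, 101, 22, 84.1)
([319, 301], 472, -128, 19, 102, 22, -80.5)
yel
([348, 172], 585, 345, 19, 101, 23, -86.8)
([324, 173], 511, 348, 19, 96, 21, 85.9)
([377, 193], 651, 196, 56, 134, 21, -0.8)
([314, 253], 467, 23, 19, 101, 21, -89.7)
cork
([196, 393], 212, -331, 8, 264, 153, 5.8)
([334,
[... 213 characters left out ...]

([64, 60], -483, 1074, 70, 49, 14, -25.8)
([367, 135], 653, 460, 69, 98, 79, 59.9)
([440, 159], 848, 325, 61, 63, 54, -37.5)
([388, 246], 655, -11, 70, 446, 165, -88.6)
([386, 275], 632, -108, 75, 90, 13, -13.0)
([420, 283], 707, -137, 75, 34, 32, 79.7)
([529, 323], 916, -258, 69, 30, 10, -27.0)
([306, 340], 441, -256, 58, 35, 35, 61.0)
([430, 426], 661, -452, 70, 70, 30, -28.9)
239 153 [730. 204.  68.]
425 148 [ 755. -251.   -0.]
427 215 [ 586. -252.    1.]
239 219 [572. 203.  69.]
255 187 [648. 166.  67.]
340 183 [655. -35.  69.]
320 187 [646.  12.  70.]
270 187 [647. 130.  69.]
385 160 [ 707. -141.   77.]
372 207 [ 599. -111.   58.]
378 183 [ 656. -125.   59.]
400 190 [ 640. -178.   56.]
```

```bash
python3 - <<'E'
from h import *
im=np.load("top0.npz")["im"][135:235,225:440]
cv2.imwrite("pics/cad0.png",cv2.resize(im,None,fx=3.6,fy=3.6,interpolation=cv2.INTER_CUBIC))
E
```

```text
(no output)
```

View pics/cad0.png

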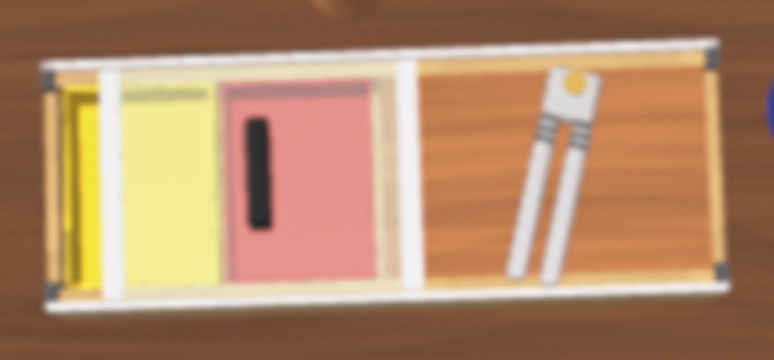

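```bash

R='[0.13,-0.21,0,0,0,0.005]'
python3 -m handwheel '[0.1325,-0.2083,0,0,0,0.005, 0.1325,-0.2083,0,0,0,0.005, 0.1325,-0.2083,0,0,0,0.005, 0.1325,-0.2083,0,0,0,0.005, 0.1325,-0.2083,0,0,0,0.005]'
for i in 1 2 3 4; do python3 -m handwheel '[0.1325,-0.2083,0,0,0,0, 0.1325,-0.2083,0,0,0,0, 0.1325,-0.2083,0,0,0,0, 0.1325,-0.2083,0,0,0,0, 0.1325,-0.2083,0,0,0,0]' | tail -c 300; done
cat >> h.py <<'E'
def go(x,y,z,yaw=None):
    "shift to target (mm, deg) in units"
    s=ctrl.get_state();p=s["eef_pos"]*1000
    from scipy.spatial.transform import Rotation as Ro
    Y=Ro.from_quat(s["tcp_rot"]).as_matrix()
    cur=np.degrees(np.arctan2(Y[1,1],Y[0,1]))
    d=(np.array([x,y,z])-p)/150
    print("t",round(s["time"],2),"at",p.round(1),"yaw",round(cur,1),"tilt",np.degrees(Y[:2,2]).round(2),"d",d.round(3),"rows",round(np.linalg.norm(d)/.278,1),"turn",None if yaw is None else round(((yaw-cur+90)%180-90)/90,3),"f",s["contact_force"].round(1),"open",round(s["opening"],3),"ff",round(s["finger_force"],1))
E
python3 -c "
from h import *
go(662,-128,82,78)"
```

```text
time: 0.52
eef_pos: [0.2671, 0.4959, 0.2284]
tcp_rot: [0.105, 0.994, -0.0, -0.0]
contact_force: [0.5, 0.2, 0.6]
opening: 0.999
finger_force: 0.0
time: 0.93
eef_pos: [0.3665, 0.3397, 0.2287]
tcp_rot: [0.105, 0.994, -0.0, -0.0]
contact_force: [0.5, 0.7, -1.2]
opening: 0.999
finger_force: 0.0
time: 1.35
eef_pos: [0.4659, 0.1834, 0.2288]
tcp_rot: [0.106, 0.994, -0.0, -0.0]
contact_force: [0.7, 1.6, 0.3]
opening: 1.002
finger_force: 0.0
time: 1.77
eef_pos: [0.5653, 0.0272, 0.2286]
tcp_rot: [0.106, 0.994, 0.0, -0.0]
contact_force: [1.1, 0.4, 0.7]
opening: 0.999
finger_force: 0.0
time: 2.18
eef_pos: [0.6647, -0.1289, 0.2283]
tcp_rot: [0.106, 0.994, 0.0, -0.001]
contact_force: [1.3, 1.1, 0.7]
opening: 1.001
finger_force: 0.0
t 2.18 at [ 664.7 -128.9  228.3] yaw 77.9 tilt [-0.07  0.03] d [-0.018  0.006 -0.976] rows 3.5 turn 0.002 f [1.3 1.1 0.7] open 1.001 ff 0.0
```

```bash

python3 -m handwheel '[-0.018,0.006,-0.24,0,0,0, 0,0,-0.24,0,0,0, 0,0,-0.24,0,0,0, 0,0,-0.16,0,0,0, 0,0,-0.09,0,0,0]' 0.7 >/dev/null
python3 -m handwheel '[0,0,0,0,0,0, 0,0,0,0,0,0, 0,0,0,0,0,0, 0,0,0,0,0,0, 0,0,0,0,0,0]' 0 60
python3 -m handwheel '[0,0,0,0,0,0, 0,0,0,0,0,0, 0,0,0,0,0,0, 0,0,0,0,0,0, 0,0,0,0,0,0]'  >/dev/null
python3 -c "
from h import *
go(662,-128,82,78)"
```

```text
time: 3.02
eef_pos: [0.6632, -0.1268, 0.0863]
tcp_rot: [0.105, 0.994, -0.001, 0.002]
contact_force: [-0.7, -0.4, -0.5]
opening: 0.008
finger_force: 0.0
t 3.43 at [ 661.6 -126.3   83.6] yaw 77.9 tilt [-0.  0.] d [ 0.003 -0.011 -0.011] rows 0.1 turn 0.001 f [-0.6  1.   0.4] open -0.0 ff 0.0
```

```bash

python3 -m handwheel '[0,0,0.24,0,0,0, -0.2,0,0.1,0,0,0, -0.25,0,0.1,0,0,0, -0.25,0,0,0,0,0, -0.25,0,0,0,0,0]' 0.7 >/dev/null
python3 - <<'E'
from h import *
im,d,W=cam("top");np.savez("a.npz",im=im,W=W)
a=im[135:235,225:440];im,d,W=cam("side");b=im[180:340,330:470]
cv2.imwrite("pics/a.png",np.hstack([cv2.resize(a,(516,240)),cv2.resize(b,(210,240))]))
go(0,0,0)
E
```

```text
t 3.95 at [ 512.7 -124.5  146.9] yaw 77.8 tilt [-0.43  0.17] d [-3.418  0.83  -0.979] rows 13.1 turn None f [ 0.4 -0.  -1.3] open 0.703 ff 0.0
```

View pics/a.png

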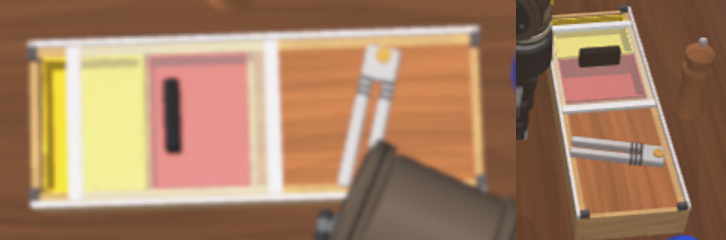

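The picture shows the nutcracker where it was, with its head at about (385,155). The pads closed over its top, so I'll try again lower.

```bash

python3 -m handwheel '[0.25,-0.005,0,0,0,0, 0.25,-0.006,0,0,0,0, 0.25,-0.006,0,0,0,0, 0.246,-0.006,0,0,0,0, 0,0,-0.22,0,0,0]' 0.65 >/dev/null
python3 -m handwheel '[0,0,-0.15,0,0,0, 0,0,-0.095,0,0,0, 0,0,0,0,0,0, 0,0,0,0,0,0, 0,0,0,0,0,0]'
python3 -c "
from h import *
go(662,-128,77,78)"
```

```text
time: 4.78
eef_pos: [0.6695, -0.1302, 0.0815]
tcp_rot: [0.106, 0.994, -0.0, 0.001]
contact_force: [0.2, -0.4, -0.1]
opening: 0.653
finger_force: 0.0
t 4.78 at [ 669.5 -130.2   81.5] yaw 77.9 tilt [ 0.14 -0.05] d [-0.05   0.015 -0.03 ] rows 0.2 turn 0.001 f [ 0.2 -0.4 -0.1] open 0.653 ff 0.0
```

```bash

python3 -m handwheel '[-0.02,0.005,-0.03,0,0,0, 0,0,0,0,0,0, 0,0,0,0,0,0, 0,0,0,0,0,0]'
python3 -m handwheel '[0,0,0,0,0,0, 0,0,0,0,0,0, 0,0,0,0,0,0, 0,0,0,0,0,0, 0,0,0,0,0,0]' 0 70
python3 -c "
from h import *
go(662,-128,77,78)"
```

```text
time: 5.12
eef_pos: [0.6658, -0.1292, 0.0763]
tcp_rot: [0.106, 0.994, -0.0, 0.001]
contact_force: [0.7, -0.7, 0.2]
opening: 0.646
finger_force: 0.0
time: 5.53
eef_pos: [0.6656, -0.129, 0.0753]
tcp_rot: [0.106, 0.994, 0.0, -0.0]
contact_force: [0.2, 0.6, -0.0]
opening: -0.001
finger_force: 0.0
t 5.53 at [ 665.6 -129.    75.3] yaw 77.9 tilt [-0.  0.] d [-0.024  0.007  0.011] rows 0.1 turn 0.001 f [ 0.2  0.6 -0. ] open -0.001 ff 0.0
```

```bash
python3 - <<'E'
from h import *
im,d,W=cam("side");b=im[150:350,290:490];cv2.imwrite("pics/b.png",cv2.resize(b,None,fx=3,fy=3,interpolation=cv2.INTER_CUBIC))
go(0,0,0)
E
```

```text
t 5.58 at [ 665.5 -129.    75.3] yaw 77.9 tilt [-0.01  0.  ] d [-4.437  0.86  -0.502] rows 16.4 turn None f [ 0.   0.3 -0.5] open -0.004 ff 0.0
```

View pics/b.png

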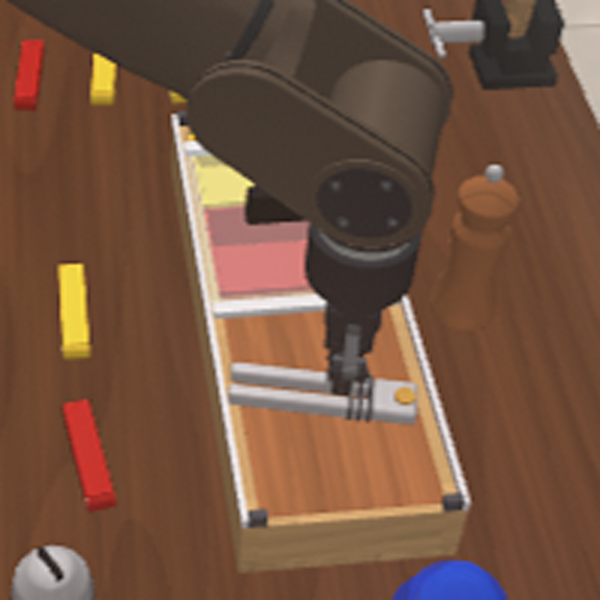

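The view shows the closed fingers at crop (348,380), over the far handle. They seem higher than the state says, so I'll check that with depth.

```bash
python3 - <<'E'
from h import *
im,d,W=cam("side")
for v in range(256,286,2): print(v,*[tuple((W[v,u]*1000).round().astype(int)) for u in range(396,420,4)], im[v,404].tolist())
im,d,W=cam("top")
m=(W[...,2]>.07)&(W[...,2]<.085)&(abs(W[...,0]-.65)<.09)&(abs(W[...,1]+.13)<.06)
p=W[m]*1000;print(len(p));r=cv2.minAreaRect(p[:,:2].astype(np.float32));print(r)
E
```

```text
256 (np.int64(666), np.int64(-43), np.int64(62)) (np.int64(648), np.int64(-143), np.int64(177)) (np.int64(651), np.int64(-162), np.int64(198)) (np.int64(658), np.int64(-165), np.int64(201)) (np.int64(667), np.int64(-164), np.int64(200)) (np.int64(679), np.int64(-152), np.int64(185)) [44, 46, 55]
258 (np.int64(664), np.int64(-51), np.int64(63)) (np.int64(649), np.int64(-143), np.int64(171)) (np.int64(651), np.int64(-165), np.int64(196)) (np.int64(659), np.int64(-164), np.int64(194)) (np.int64(667), np.int64(-167), np.int64(197)) (np.int64(713), np.int64(-53), np.int64(61)) [42, 46, 55]
260 (np.int64(664), np.int64(-56), np.int64(62)) (np.int64(649), np.int64(-144), np.int64(165)) (np.int64(651), np.int64(-167), np.int64(192)) (np.int64(660), np.int64(-165), np.int64(189)) (np.int64(668), np.int64(-167), np.int64(190)) (np.int64(711), np.int64(-62), np.int64(64)) [43, 46, 55]
262 (np.int64(662), np.int64(-64), np.int64(64)) (np.int64(650), np.int64(-144), np.int64(158)) (np.int64(652), np.int64(-167), np.int64(185)) (np.int64(660), np.int64(-167), np.int64(185)) (np.int64(675), np.int6
[... 2726 characters left out ...]
 60]
282 (np.int64(650), np.int64(-132), np.int64(74)) (np.int64(660), np.int64(-132), np.int64(74)) (np.int64(668), np.int64(-134), np.int64(76)) (np.int64(680), np.int64(-127), np.int64(65)) (np.int64(686), np.int64(-137), np.int64(77)) (np.int64(695), np.int64(-137), np.int64(76)) [157, 169, 192]
284 (np.int64(649), np.int64(-139), np.int64(76)) (np.int64(659), np.int64(-138), np.int64(74)) (np.int64(668), np.int64(-139), np.int64(74)) (np.int64(677), np.int64(-139), np.int64(74)) (np.int64(685), np.int64(-143), np.int64(78)) (np.int64(694), np.int64(-142), np.int64(75)) [197, 196, 204]
6
((736.5367431640625, -82.80066680908203), (1.862899899482727, 9.626944541931152), 1.2356278896331787)
```

```bash

python3 -m handwheel '[0,0,0.04,0,0,0, 0,0,0,0,0,0, 0,0,0,0,0,0, 0,0,-0.04,0,0,0, 0,0,0,0,0,0]' 0.65
python3 -c "
from h import *
im,d,W=cam('side')
m=(abs(W[...,0]-.665)<.03)&(abs(W[...,1]+.129)<.07)&(W[...,2]>.078)&(W[...,2]<.16)
v,u=np.nonzero(m)
p=(W[m]*1000)
i=np.argsort(p[:,2])[:25]
for k in i: print(u[k],v[k],p[k].round(),im[v[k],u[k]])
im2=im[230:310,360:460];cv2.imwrite('pics/c.png',cv2.resize(im2,None,fx=6,fy=6,interpolation=cv2.INTER_CUBIC))
go(0,0,0)"
```

```text
time: 6.1
eef_pos: [0.6649, -0.1288, 0.0742]
tcp_rot: [0.106, 0.994, 0.0, -0.001]
contact_force: [-0.5, 0.3, -0.1]
opening: 0.649
finger_force: 0.0
395 283 [ 647. -138.   79.] [198 199 206]
415 286 [ 690. -150.   79.] [175 175 183]
406 290 [ 667. -163.   84.] [ 85  97 118]
398 289 [ 650. -159.   84.] [109 116 130]
397 288 [ 647. -159.   87.] [ 88 109 144]
398 288 [ 649. -159.   87.] [109 118 132]
401 290 [ 655. -165.   87.] [ 57  78 115]
407 288 [ 669. -161.   88.] [118 120 123]
397 287 [ 647. -157.   88.] [117 117 121]
406 289 [ 666. -164.   89.] [ 99 100 101]
402 290 [ 657. -167.   90.] [53 65 86]
404 290 [ 661. -168.   90.] [46 53 69]
403 290 [ 659. -167.   90.] [49 56 72]
403 266 [671. -99.  90.] [47 49 59]
405 290 [ 663. -168.   91.] [51 53 60]
406 288 [ 666. -163.   91.] [92 94 98]
406 287 [ 667. -160.   91.] [77 80 86]
399 289 [ 650. -165.   91.] [87 88 88]
402 289 [ 657. -166.   92.] [54 55 61]
398 287 [ 649. -160.   93.] [116 118 121]
400 265 [664. -98.  93.] [45 47 57]
399 287 [ 651. -160.   93.] [91 94 98]
403 265 [670. -99.  94.] [37 42 53]
398 286 [ 649. -158.   94.] [114 116 120]
401 265 [666. -99.  94.] [41 45 56]
t 6.15 at [ 664.8 -128.8   74.1] yaw 77.9 tilt [-0.12  0.04] d [-4.432  0.858 -0.494] rows 16.3 turn None f [-0.3 -0.1  0.3] open 0.646 ff 0.0
```

View pics/c.png

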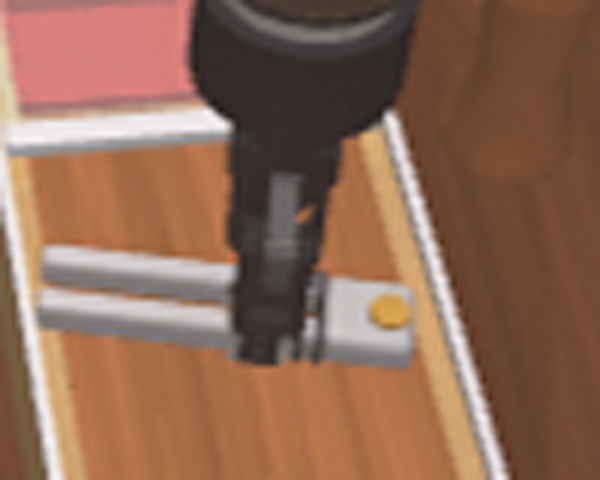

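The picture shows the open fingertips at crop (260,355). Depth puts them at z≈88, about 25 mm higher than the state implies. I'll lower in small steps and watch the force.

```bash

python3 -m handwheel '[0,0,-0.04,0,0,0, 0,0,-0.04,0,0,0, 0,0,-0.04,0,0,0, 0,0,0,0,0,0, 0,0,0,0,0,0]'
python3 -c "
from h import *
im,d,W=cam('side')
hs=im.max(2)<75
m=(abs(W[...,0]-.665)<.03)&(abs(W[...,1]+.129)<.07)&(W[...,2]>.05)&(W[...,2]<.16)&hs
v,u=np.nonzero(m)
p=(W[m]*1000)
i=np.argsort(p[:,2])[:8]
for k in i: print(u[k],v[k],p[k].round(),im[v[k],u[k]])
go(0,0,0)"
```

```text
time: 6.57
eef_pos: [0.6649, -0.1288, 0.0562]
tcp_rot: [0.106, 0.994, 0.0, -0.001]
contact_force: [-0.2, 0.5, 0.7]
opening: 0.648
finger_force: 0.0
410 269 [694. -82.  57.] [44 51 66]
412 289 [ 685. -147.   65.] [63 62 65]
413 281 [ 692. -125.   66.] [57 59 66]
413 280 [ 691. -125.   69.] [60 61 68]
401 271 [668. -99.  73.] [46 48 58]
400 294 [ 654. -165.   73.] [41 42 49]
402 271 [ 670. -100.   74.] [41 44 55]
401 294 [ 656. -167.   75.] [49 51 56]
t 6.62 at [ 665.4 -129.    56.9] yaw 77.9 tilt [-0.04  0.01] d [-4.436  0.86  -0.379] rows 16.3 turn None f [ 1.6  0.2 -0.1] open 0.65 ff 0.0
```

```bash

python3 -m handwheel '[0,0,-0.04,0,0,0, 0,0,0,0,0,0, 0,0,0,0,0,0]'
python3 -m handwheel '[0,0,0,0,0,0, 0,0,0,0,0,0, 0,0,0,0,0,0, 0,0,0,0,0,0, 0,0,0,0,0,0]' 0 70
```

```text
time: 6.87
eef_pos: [0.667, -0.1295, 0.0538]
tcp_rot: [0.105, 0.994, -0.0, 0.002]
contact_force: [-1.1, 0.9, 5.0]
opening: 0.652
finger_force: 3.1
time: 7.28
eef_pos: [0.6693, -0.1298, 0.0574]
tcp_rot: [0.106, 0.994, -0.001, 0.004]
contact_force: [-1.3, 1.4, 14.5]
opening: 0.378
finger_force: 75.6
```

```bash

python3 -m handwheel '[0,0,0.03,0,0,0, 0,0,0.1,0,0,0, 0,0,0.15,0,0,0, 0,0,0.2,0,0,0, 0,0,0.2,0,0,0]'
python3 -m handwheel '[0,0,0.2,0,0,0, 0,0,0.2,0,0,0, 0,0,0,0,0,0, 0,0,0,0,0,0]'
python3 -c "
from h import *
im,d,W=cam('side')
cv2.imwrite('pics/d.png',im[100:400,280:500])
m=(abs(W[...,0]-.665)<.1)&(abs(W[...,1]+.129)<.06)&(W[...,2]>.09)&(W[...,2]<.26)&(im.min(2)>140)
p=W[m]*1000;print(len(p),np.percentile(p[:,2],[5,50,95]),p.mean(0))
go(490,-385,230,90)"
```

```text
time: 7.7
eef_pos: [0.664, -0.1285, 0.1519]
tcp_rot: [0.106, 0.994, 0.001, -0.002]
contact_force: [0.3, -1.0, -2.3]
opening: 0.384
finger_force: 71.1
time: 8.03
eef_pos: [0.6663, -0.1294, 0.2153]
tcp_rot: [0.106, 0.994, -0.001, 0.002]
contact_force: [-0.0, -0.0, -1.8]
opening: 0.375
finger_force: 71.2
433 [230.09859708 232.52657718 234.96459067] [ 646.26378931 -126.18857968  232.64162267]
t 8.08 at [ 665.  -128.9  212.4] yaw 77.9 tilt [-0.07  0.02] d [-1.167 -1.707  0.117] rows 7.5 turn 0.135 f [-0.6 -0.  -3.1] open 0.377 ff 71.1
```

View pics/d.png

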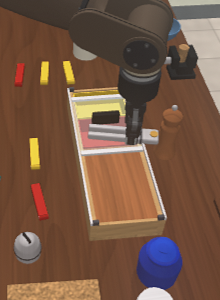

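```bash

python3 -m handwheel '[-0.11,-0.17,0,0,0,0.027, -0.11,-0.17,0,0,0,0.027, -0.11,-0.17,0,0,0,0.027, -0.11,-0.17,0,0,0,0.027, -0.11,-0.17,0,0,0,0.027]' >/dev/null
python3 -m handwheel '[-0.11,-0.171,0,0,0,0, -0.11,-0.171,0,0,0,0, -0.11,-0.171,0,0,0,0, -0.11,-0.171,0,0,0,0, -0.11,-0.171,0,0,0,0]' >/dev/null
python3 -m handwheel '[0,0,-0.2,0,0,0, 0,0,-0.2,0,0,0, 0,0,-0.2,0,0,0, 0,0,-0.2,0,0,0, 0,0,-0.2,0,0,0]' >/dev/null
python3 -m handwheel '[0,0,-0.15,0,0,0, 0,0,-0.1,0,0,0, 0,0,0,0,0,0, 0,0,0,0,0,0]'
python3 -c "
from h import *
go(500,-385,0,90)
im,d,W=cam('side')
m=(abs(W[...,0]-.49)<.1)&(abs(W[...,1]+.385)<.06)&(W[...,2]>.015)&(W[...,2]<.2)&(im.min(2)>140)
p=W[m]*1000;print(len(p),np.percentile(p[:,2],[5,50,95]),p.min(0),p.max(0))
"
```

```text
time: 9.67
eef_pos: [0.4994, -0.3836, 0.0237]
tcp_rot: [-0.0, 1.0, 0.002, -0.002]
contact_force: [-0.1, -0.4, -0.6]
opening: 0.378
finger_force: 71.1
t 9.67 at [ 499.4 -383.6   23.7] yaw 90.0 tilt [-0.18  0.19] d [ 0.004 -0.01  -0.158] rows 0.6 turn -0.0 f [-0.1 -0.4 -0.6] open 0.378 ff 71.1
563 [38.15519067 40.9065788  43.49575578] [ 414.6029347  -399.77484121   35.88829719] [ 555.02531705 -366.13990418  102.30138571]
```

```bash

python3 -m handwheel '[0,0,-0.06,0,0,0, 0,0,-0.05,0,0,0, 0,0,-0.03,0,0,0, 0,0,0,0,0,0, 0,0,0,0,0,0]'
python3 -m handwheel '[0,0,-0.012,0,0,0, 0,0,0,0,0,0, 0,0,0,0,0,0]'
```

```text
time: 10.13
eef_pos: [0.5004, -0.3846, 0.0047]
tcp_rot: [-0.0, 1.0, 0.0, -0.0]
contact_force: [0.2, -0.1, -3.0]
opening: 0.378
finger_force: 71.1
time: 10.38
eef_pos: [0.5007, -0.385, 0.0034]
tcp_rot: [-0.0, 1.0, -0.0, 0.0]
contact_force: [0.7, -0.1, -2.2]
opening: 0.375
finger_force: 71.2
```

```bash

python3 -m handwheel '[0,0,-0.015,0,0,0, 0,0,0,0,0,0, 0,0,0,0,0,0]'
python3 -m handwheel '[0,0,0,0,0,0, 0,0,0,0,0,0, 0,0,0,0,0,0]' 0.6
python3 -m handwheel '[0,0,0.05,0,0,0, 0,0,0.2,0,0,0, 0,0,0.25,0,0,0, 0,0,0.25,0,0,0, 0,0,0.25,0,0,0]' >/dev/null
python3 -m handwheel '[-0.1,0.25,0,0,0,0, -0.1,0.25,0,0,0,0, 0,0,0,0,0,0]' >/dev/null
python3 -c "
from h import *
im,d,W=cam('side')
m=(abs(W[...,0]-.49)<.1)&(abs(W[...,1]+.385)<.06)&(W[...,2]>.012)&(W[...,2]<.04)&(im.min(2)>140)
p=(W[m]*1000).astype(np.float32);print(len(p),np.median(p[:,2]),cv2.minAreaRect(p[:,:2]))
im,d,W=cam('top')
print(blobs(im,W,*RED)+blobs(im,W,*YEL)+blobs(im,W,(0,0,0),(180,255,60),zmin=.06,zmax=.12,amin=15,roi=(270,150,340,215)))
go(654,46,250,91.4)"
```

```text
time: 10.63
eef_pos: [0.501, -0.3852, 0.0025]
tcp_rot: [-0.0, 1.0, -0.0, 0.0]
contact_force: [-1.1, 2.4, 5.8]
opening: 0.382
finger_force: 72.5
time: 10.88
eef_pos: [0.5007, -0.385, 0.0009]
tcp_rot: [-0.0, 1.0, -0.0, 0.0]
contact_force: [-0.9, 0.2, -0.4]
opening: 0.598
finger_force: 0.0Traceback (most recent call last):
  File "<string>", line 5, in <module>
    p=(W[m]*1000).astype(np.float32);print(len(p),np.median(p[:,2]),cv2.minAreaRect(p[:,:2]))
                                                                    ~~~~~~~~~~~~~~~^^^^^^^^^
cv2.error: OpenCV(4.12.0) /io/opencv/modules/imgproc/src/convhull.cpp:143: error: (-215:Assertion failed) total >= 0 && (depth == CV_32F || depth == CV_32S) in function 'convexHull'
```

```bash

python3 -c "
from h import *
im,d,W=cam('side');cv2.imwrite('pics/e.png',im[240:480,100:500])
m=(abs(W[...,0]-.49)<.1)&(abs(W[...,1]+.385)<.06)&(W[...,2]>.012)&(W[...,2]<.04)&(im.min(2)>120)
p=(W[m]*1000).astype(np.float32);print(len(p))
if len(p): print(p.min(0),p.max(0),np.median(p,0))
im,d,W=cam('top')
print(*blobs(im,W,*RED)+blobs(im,W,*YEL)+blobs(im,W,(0,0,0),(180,255,70),zmin=.06,zmax=.13,amin=10,roi=(280,150,320,215)),sep='\n')
go(654,46,250,91.4)"
```

```text
777
[ 415.29004  -401.55362    13.226803] [ 557.43604 -367.30212   24.6726 ] [ 483.34253 -388.72504   19.73266]
([378, 261], 472, -128, 17, 99, 22, -80.4)
([184, 277], 435, 348, 17, 100, 22, 83.7)
([247, 187], 654, 193, 19, 125, 21, 1.3)
([186, 217], 585, 347, 17, 98, 22, -86.2)
([184, 246], 512, 350, 17, 99, 22, 84.6)
([316, 264], 467, 24, 17, 98, 22, 90.0)
([297, 183], 651, 65, 101, 65, 10, 2.2)
t 11.7 at [ 470.7 -309.7  151.4] yaw 90.1 tilt [ 0.05 -0.06] d [1.222 2.372 0.657] rows 9.9 turn 0.015 f [ 0.6 -0.2 -0.5] open 0.606 ff 0.0
```

View pics/e.png

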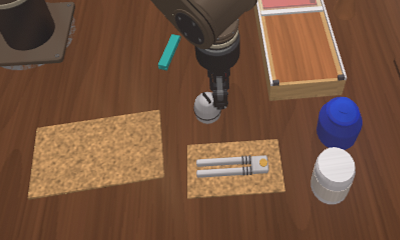

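The nutcracker lies on the smaller mat at crop (232,166), well inside it. Next is the cover handle, at (651,65) in world coordinates.

```bash

python3 -m handwheel '[0.11,0.227,0,0,0,0.015, 0.11,0.227,0,0,0,0, 0.11,0.227,0,0,0,0, 0.11,0.227,0,0,0,0, 0.11,0.227,0,0,0,0]' >/dev/null
python3 -m handwheel '[0.11,0.227,0,0,0,0, 0.11,0.227,0,0,0,0, 0.11,0.227,0,0,0,0, 0.11,0.227,0,0,0,0, 0.11,0.227,0,0,0,0]' >/dev/null
python3 -m handwheel '[0.11,0.227,0,0,0,0, 0,0,0,0,0,0, 0,0,-0.2,0,0,0, 0,0,-0.15,0,0,0, 0,0,0,0,0,0]'
python3 -c "
from h import *
go(652,65,71,91.4)"
```

```text
time: 12.95
eef_pos: [0.6498, 0.0643, 0.0926]
tcp_rot: [-0.012, 1.0, 0.0, -0.005]
contact_force: [-2.0, 0.2, -1.3]
opening: 0.598
finger_force: 0.0
t 12.95 at [649.8  64.3  92.6] yaw 91.4 tilt [-0.52  0.02] d [ 0.015  0.004 -0.144] rows 0.5 turn 0.0 f [-2.   0.2 -1.3] open 0.598 ff 0.0
```

```bash

python3 -m handwheel '[0.01,0,-0.07,0,0,0, 0,0,-0.05,0,0,0, 0,0,0,0,0,0]' >/dev/null
python3 -m handwheel '[0,0,0,0,0,0, 0,0,0,0,0,0, 0,0,0,0,0,0, 0,0,0,0,0,0, 0,0,0,0,0,0]' 0 50
python3 -m handwheel '[0.001,-0.04,0,0,0,0, 0.003,-0.12,0,0,0,0, 0.004,-0.17,0,0,0,0, 0.004,-0.17,0,0,0,0, 0.004,-0.17,0,0,0,0]'
python3 -m handwheel '[0.004,-0.15,0,0,0,0, 0.003,-0.12,0,0,0,0, 0.003,-0.12,0,0,0,0, 0,0,0,0,0,0, 0,0,0,0,0,0]'
python3 -c "
from h import *
go(652,65,71,91.4)"
```

```text
time: 13.62
eef_pos: [0.6544, 0.0648, 0.082]
tcp_rot: [-0.012, 1.0, 0.0, 0.001]
contact_force: [0.1, 0.7, 4.2]
opening: 0.172
finger_force: 51.3
time: 14.03
eef_pos: [0.6567, -0.0363, 0.0819]
tcp_rot: [-0.012, 1.0, 0.0, 0.001]
contact_force: [-0.2, 2.6, 5.4]
opening: 0.172
finger_force: 51.4
time: 14.45
eef_pos: [0.6581, -0.0967, 0.082]
tcp_rot: [-0.011, 1.0, -0.001, 0.001]
contact_force: [-1.5, -1.8, 5.1]
opening: 0.174
finger_force: 51.5
t 14.45 at [658.1 -96.7  82. ] yaw 91.3 tilt [ 0.11 -0.12] d [-0.041  1.078 -0.073] rows 3.9 turn 0.001 f [-1.5 -1.8  5.1] open 0.174 ff 51.5
```

```bash

python3 -m handwheel '[0.001,-0.05,0,0,0,0, 0.001,-0.04,0,0,0,0, 0,0,0,0,0,0]'
python3 -m handwheel '[0,-0.03,0,0,0,0, 0,-0.03,0,0,0,0, 0,0,0,0,0,0]'
```

```text
time: 14.7
eef_pos: [0.6584, -0.1092, 0.0819]
tcp_rot: [-0.012, 1.0, -0.001, 0.001]
contact_force: [-0.4, -1.7, 6.0]
opening: 0.17
finger_force: 51.5
time: 14.95
eef_pos: [0.6585, -0.1146, 0.082]
tcp_rot: [-0.011, 1.0, 0.003, 0.001]
contact_force: [-0.8, 7.4, 7.4]
opening: 0.173
finger_force: 51.7
```

```bash

python3 -m handwheel '[0,-0.02,0,0,0,0, 0,-0.02,0,0,0,0, 0,0,0,0,0,0]'
python3 -m handwheel '[0,-0.02,0,0,0,0, 0,0,0,0,0,0, 0,0,0,0,0,0]'
```

```text
time: 15.2
eef_pos: [0.6585, -0.1147, 0.0819]
tcp_rot: [-0.011, 1.0, 0.007, 0.0]
contact_force: [-1.0, 22.8, 10.5]
opening: 0.174
finger_force: 52.2
time: 15.45
eef_pos: [0.6584, -0.1147, 0.0819]
tcp_rot: [-0.012, 1.0, 0.009, 0.0]
contact_force: [-0.7, 29.7, 11.7]
opening: 0.173
finger_force: 52.5
```

```bash

python3 -m handwheel '[0,0.04,0,0,0,0, 0,0,0,0,0,0]' >/dev/null
python3 -m handwheel '[0,0,0,0,0,0, 0,0,0,0,0,0, 0,0,0.15,0,0,0, 0,0,0.2,0,0,0, 0,0,0.2,0,0,0]' 0.6 >/dev/null
python3 -m handwheel '[-0.103,-0.007,0,0,0,-0.076, -0.103,-0.007,0,0,0,-0.076, -0.103,-0.007,0,0,0,-0.076, -0.103,-0.007,0,0,0,-0.076, -0.103,-0.007,0,0,0,-0.076]' >/dev/null
python3 -m handwheel '[-0.103,-0.007,0,0,0,-0.076, -0.103,-0.007,0,0,0,-0.076, -0.103,-0.007,0,0,0,-0.076, -0.103,-0.007,0,0,0,-0.076, -0.103,-0.007,0,0,0,-0.076]' >/dev/null
python3 -m handwheel '[-0.103,-0.007,0,0,0,-0.076, -0.103,-0.007,0,0,0,-0.076, 0,0,0,0,0,0, 0,0,0,0,0,0]'
python3 -c "
from h import *
go(472,-128,30,9.6)
im,d,W=cam('top')
print(*blobs(im,W,*RED)+blobs(im,W,*YEL)+blobs(im,W,(0,0,0),(180,255,70),zmin=.06,zmax=.13,amin=10,roi=(350,150,400,205)),sep='\n')
W=cam('side')[2];print((W[270:300:4,395]*1000).round())
"
```

```text
time: 17.2
eef_pos: [0.4719, -0.1329, 0.1625]
tcp_rot: [0.647, 0.762, -0.0, 0.0]
contact_force: [0.8, -0.1, 0.3]
opening: 0.604
finger_force: 0.0
t 17.2 at [ 471.9 -132.9  162.5] yaw 9.4 tilt [-0.   -0.02] d [ 0.001  0.033 -0.883] rows 3.2 turn 0.003 f [ 0.8 -0.1  0.3] open 0.604 ff 0.0
([308, 185], 657, 43, 13, 125, 95, 1.5)
([361, 263], 466, -89, 17, 21, 20, -79.1)
([184, 277], 435, 348, 17, 101, 22, 83.8)
([264, 186], 655, 150, 14, 126, 91, 1.6)
([186, 217], 585, 346, 17, 98, 22, -86.5)
([184, 246], 512, 350, 17, 99, 22, 84.3)
([316, 264], 467, 24, 17, 98, 22, 89.9)
([375, 181], 656, -115, 100, 66, 12, 0.0)
[[ 648. -120.  103.]
 [ 648. -121.   90.]
 [ 650. -120.   74.]
 [ 649. -127.   69.]
 [ 647. -140.   71.]
 [ 646. -151.   70.]
 [ 643. -163.   72.]
 [ 642. -172.   69.]]
```

```bash

python3 -m handwheel '[0,0.033,-0.2,0,0,0, 0,0,-0.25,0,0,0, 0,0,-0.25,0,0,0, 0,0,-0.15,0,0,0, 0,0,-0.1,0,0,0]' >/dev/null
python3 -m handwheel '[0,0,-0.07,0,0,0, 0,0,-0.045,0,0,0, 0,0,0,0,0,0, 0,0,0,0,0,0, 0,0,0,0,0,0]'
python3 -m handwheel '[0,0,0,0,0,0, 0,0,0,0,0,0, 0,0,0,0,0,0, 0,0,0,0,0,0, 0,0,0,0,0,0]' 0 60
python3 -m handwheel '[0,0,0.05,0,0,0, 0,0,0.15,0,0,0, 0,0,0.2,0,0,0, 0,0,0.2,0,0,0, 0,0,0.2,0,0,0]'
python3 -c "
from h import *
im,d,W=cam('side');print(*blobs(im,W,*RED),sep='\n')
go(654,60,160,91.4)"
```

```text
time: 18.13
eef_pos: [0.4736, -0.128, 0.0043]
tcp_rot: [0.647, 0.762, 0.0, 0.001]
contact_force: [0.1, 0.4, 1.0]
opening: 0.598
finger_force: 0.0
time: 18.55
eef_pos: [0.4733, -0.1279, 0.0043]
tcp_rot: [0.647, 0.762, 0.0, 0.001]
contact_force: [-0.9, 0.3, 6.5]
opening: 0.232
finger_force: 61.4
time: 18.97
eef_pos: [0.4716, -0.127, 0.1241]
tcp_rot: [0.647, 0.762, -0.0, -0.001]
contact_force: [0.6, -0.4, -0.4]
opening: 0.236
finger_force: 60.7
([82, 108], -254, 606, 126, 154, 15, 0.4)
([386, 231], 657, 67, 20, 126, 58, -0.0)
([319, 272], 472, -130, 138, 97, 22, -80.4)
t 19.02 at [ 475.7 -128.9  131.1] yaw 9.3 tilt [ 0.55 -0.28] d [1.189 1.259 0.193] rows 6.3 turn 0.912 f [3.8 0.2 2.2] open 0.239 ff 60.7
```

```bash

python3 -m handwheel '[0.099,0.103,0.03,0,0,0.076, 0.099,0.103,0.03,0,0,0.076, 0.099,0.103,0.03,0,0,0.076, 0.099,0.103,0.03,0,0,0.076, 0.099,0.103,0.03,0,0,0.076]' >/dev/null
python3 -m handwheel '[0.099,0.103,0,0,0,0.076, 0.099,0.103,0,0,0,0.076, 0.099,0.103,0,0,0,0.076, 0.099,0.103,0,0,0,0.076, 0.099,0.103,0,0,0,0.076]' >/dev/null
python3 -m handwheel '[0.099,0.103,0,0,0,0.076, 0.099,0.103,0,0,0,0.076, 0,0,0,0,0,0, 0,0,0,0,0,0, 0,0,0,0,0,0]'
python3 -c "
from h import *
im,d,W=cam('side');print(*blobs(im,W,*RED),sep='\n')
go(654,57,25,91.4)"
```

```text
time: 20.27
eef_pos: [0.6498, 0.0578, 0.145]
tcp_rot: [-0.011, 1.0, -0.0, -0.001]
contact_force: [0.1, -0.5, -0.0]
opening: 0.238
finger_force: 60.7
([73, 104], -274, 605, 145, 116, 14, -1.3)
([299, 175], 434, 349, 18, 106, 21, 83.9)
([400, 200], 681, 58, 158, 35, 25, 6.1)
([374, 201], 621, 55, 159, 41, 26, 3.8)
([386, 231], 657, 66, 20, 125, 58, 1.5)
t 20.32 at [649.8  57.5 145.1] yaw 91.3 tilt [-0.07 -0.01] d [ 0.028 -0.003 -0.801] rows 2.9 turn 0.001 f [0.8 0.2 0.2] open 0.236 ff 60.7
```

```bash

python3 -m handwheel '[0.028,0,-0.15,0,0,0, 0,0,-0.2,0,0,0, 0,0,-0.2,0,0,0, 0,0,-0.15,0,0,0, 0,0,-0.1,0,0,0]'
python3 -m handwheel '[0,0,0,0,0,0, 0,0,0,0,0,0, 0,0,0,0,0,0]'
python3 -m handwheel '[0,0,0,0,0,0, 0,0,0,0,0,0, 0,0,0,0,0,0]' 0.36
python3 -m handwheel '[0,0,0.15,0,0,0, 0,0,0.2,0,0,0, 0,0,0.2,0,0,0, 0,0,0.2,0,0,0, 0,0,0,0,0,0]'
python3 -c "
from h import *
im,d,W=cam('side');print(*blobs(im,W,*RED),sep='\n');cv2.imwrite('pics/f.png',im[150:350,270:470])
im,d,W=cam('top');print(*blobs(im,W,*YEL),sep='\n')
go(467,24,4,0)"
```

```text
time: 20.73
eef_pos: [0.6523, 0.0572, 0.0224]
tcp_rot: [-0.011, 1.0, 0.0, -0.002]
contact_force: [-0.2, -0.4, -0.3]
opening: 0.235
finger_force: 60.7
time: 20.98
eef_pos: [0.6561, 0.0576, 0.0276]
tcp_rot: [-0.012, 1.0, -0.0, 0.002]
contact_force: [0.3, 0.1, -0.4]
opening: 0.234
finger_force: 60.7
time: 21.23
eef_pos: [0.6558, 0.058, 0.0273]
tcp_rot: [-0.012, 1.0, -0.0, 0.001]
contact_force: [0.5, 0.5, -0.2]
opening: 0.359
finger_force: 0.0
time: 21.65
eef_pos: [0.6595, 0.0579, 0.1474]
tcp_rot: [-0.012, 1.0, -0.001, 0.007]
contact_force: [0.7, -0.3, 1.8]
opening: 0.359
finger_force: 0.0
([74, 104], -272, 605, 147, 117, 16, -0.1)
([299, 175], 434, 346, 18, 101, 23, 84.1)
([386, 230], 657, 59, 31, 126, 73, 1.5)
([245, 184], 651, 191, 50, 132, 14, -1.7)
([186, 217], 585, 346, 17, 97, 22, -86.5)
([184, 246], 512, 350, 17, 100, 22, 84.4)
([323, 264], 467, 5, 17, 61, 22, 89.9)
t 21.75 at [656.2  58.  141.1] yaw 91.4 tilt [ 0.31 -0.02] d [-1.262 -0.227 -0.914] rows 5.7 turn 0.985 f [-0.4 -0.1 -0.5] open 0.359 ff 0.0
```

View pics/f.png

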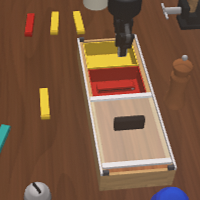

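The picture shows the red clip flat in the red bin at crop (117,88), with the cover over the deck. Next is the yellow clip at (467,24).

```bash

python3 -m handwheel '[-0.097,-0.0175,0.01,0,0,-0.078, -0.097,-0.0175,0.01,0,0,-0.078, -0.097,-0.0175,0,0,0,-0.078, -0.097,-0.0175,0,0,0,-0.078, -0.097,-0.0175,0,0,0,-0.078]' 0.6 >/dev/null
python3 -m handwheel '[-0.097,-0.0175,0,0,0,-0.078, -0.097,-0.0175,0,0,0,-0.078, -0.097,-0.0175,0,0,0,-0.078, -0.097,-0.0175,0,0,0,-0.078, -0.097,-0.0175,0,0,0,-0.078]' >/dev/null
python3 -m handwheel '[-0.097,-0.0175,0,0,0,-0.078, -0.097,-0.0175,0,0,0,-0.078, -0.097,-0.0175,0,0,0,-0.078, 0,0,0,0,0,0, 0,0,0,0,0,0]' >/dev/null
python3 -c "
from h import *
im,d,W=cam('side');print(*blobs(im,W,*YEL),sep='\n')
go(467,24,3,0)"
```

```text
([348, 172], 585, 349, 19, 102, 22, -87.0)
([379, 204], 654, 167, 27, 126, 68, -0.1)
([314, 253], 467, 23, 19, 103, 21, -89.3)
t 23.05 at [465.4  24.  140.4] yaw 0.3 tilt [-0.05  0.02] d [ 0.011  0.    -0.916] rows 3.3 turn -0.003 f [ 0.  -0.5  0.1] open 0.6 ff 0.0
```

```bash

python3 -m handwheel '[0.01,0,-0.2,0,0,0, 0,0,-0.25,0,0,0, 0,0,-0.2,0,0,0, 0,0,-0.15,0,0,0, 0,0,-0.07,0,0,0]' >/dev/null
python3 -m handwheel '[0,0,-0.045,0,0,0, 0,0,0,0,0,0, 0,0,0,0,0,0, 0,0,0,0,0,0]'
python3 -m handwheel '[0,0,0,0,0,0, 0,0,0,0,0,0, 0,0,0,0,0,0, 0,0,0,0,0,0, 0,0,0,0,0,0]' 0 60
python3 -m handwheel '[0,0,0.05,0,0,0, 0,0,0.2,0,0,0, 0,0,0.25,0,0,0, 0,0,0.25,0,0,0, 0,0,0.2,0,0,0]'
python3 -c "
from h import *
go(652,158,150,91.4)"
```

```text
time: 23.8
eef_pos: [0.4688, 0.0237, 0.0053]
tcp_rot: [0.706, 0.708, 0.001, 0.001]
contact_force: [0.1, 0.3, 0.4]
opening: 0.602
finger_force: 0.0
time: 24.22
eef_pos: [0.4683, 0.0237, 0.0052]
tcp_rot: [0.706, 0.708, 0.001, 0.001]
contact_force: [-0.3, -0.6, 6.2]
opening: 0.236
finger_force: 61.0
time: 24.63
eef_pos: [0.4673, 0.0239, 0.1491]
tcp_rot: [0.706, 0.708, 0.001, 0.001]
contact_force: [1.0, -0.5, 0.1]
opening: 0.237
finger_force: 60.2
t 24.63 at [467.3  23.9 149.1] yaw 0.1 tilt [ 0.12 -0.02] d [1.231 0.894 0.006] rows 5.5 turn -0.986 f [ 1.  -0.5  0.1] open 0.237 ff 60.2
```

```bash

python3 -m handwheel '[0.095,0.069,0,0,0,0.078, 0.095,0.069,0,0,0,0.078, 0.095,0.069,0,0,0,0.078, 0.095,0.069,0,0,0,0.078, 0.095,0.069,0,0,0,0.078]' >/dev/null
python3 -m handwheel '[0.095,0.069,0,0,0,0.078, 0.095,0.069,0,0,0,0.078, 0.095,0.069,0,0,0,0.078, 0.095,0.069,0,0,0,0.078, 0.095,0.069,0,0,0,0.078]' >/dev/null
python3 -m handwheel '[0.095,0.069,0,0,0,0.078, 0.095,0.069,0,0,0,0.078, 0.095,0.069,0,0,0,0.078, 0,0,0,0,0,0, 0,0,0,0,0,0]'
python3 -c "
from h import *
im,d,W=cam('side');print(*blobs(im,W,*YEL),sep='\n')
go(652,158,26,91.4)"
```

```text
time: 25.88
eef_pos: [0.6521, 0.1587, 0.146]
tcp_rot: [-0.011, 1.0, -0.0, -0.001]
contact_force: [-0.4, 0.2, -0.4]
opening: 0.239
finger_force: 60.2
([348, 172], 585, 347, 19, 105, 22, -87.4)
([324, 173], 512, 349, 19, 99, 21, 84.3)
([394, 174], 684, 159, 159, 32, 25, -2.5)
([370, 175], 622, 158, 159, 40, 26, -0.2)
([380, 204], 654, 168, 27, 126, 68, 0.3)
t 25.93 at [651.6 158.3 145.9] yaw 91.3 tilt [-0.08 -0.02] d [ 0.002 -0.002 -0.8  ] rows 2.9 turn 0.001 f [ 0.1  0.3 -0.3] open 0.241 ff 60.2
```

```bash

python3 -m handwheel '[0,0,-0.15,0,0,0, 0,0,-0.2,0,0,0, 0,0,-0.2,0,0,0, 0,0,-0.15,0,0,0, 0,0,-0.1,0,0,0]' >/dev/null
python3 -m handwheel '[0,0,0,0,0,0, 0,0,0,0,0,0, 0,0,0,0,0,0]'
python3 -m handwheel '[0,0,0,0,0,0, 0,0,0,0,0,0, 0,0,0,0,0,0]' 0.36
python3 -m handwheel '[0,0,0.15,0,0,0, 0,0,0.2,0,0,0, 0,0,0.2,0,0,0, 0,0,0.25,0,0,0, 0,0,0,0,0,0]' >/dev/null
python3 -c "
from h import *
im,d,W=cam('side');print(*blobs(im,W,*YEL)+blobs(im,W,*RED),sep='\n')
go(585,347,150,3.4)"
```

```text
time: 26.6
eef_pos: [0.6536, 0.1583, 0.0284]
tcp_rot: [-0.012, 1.0, 0.0, 0.002]
contact_force: [0.4, 0.3, -1.1]
opening: 0.233
finger_force: 60.2
time: 26.85
eef_pos: [0.6535, 0.1586, 0.0281]
tcp_rot: [-0.012, 1.0, 0.0, 0.001]
contact_force: [-0.4, -0.4, -0.1]
opening: 0.365
finger_force: 0.0
([348, 172], 584, 348, 19, 103, 23, -85.4)
([324, 173], 512, 349, 19, 99, 21, 84.6)
([380, 204], 654, 171, 33, 129, 64, -2.2)
([68, 102], -288, 605, 158, 85, 16, -2.6)
([299, 175], 434, 350, 18, 103, 23, 83.5)
([386, 230], 657, 62, 31, 126, 68, 0.5)
t 27.32 at [656.2 158.9 153.9] yaw 91.4 tilt [0.74 0.06] d [-0.475  1.254 -0.026] rows 4.8 turn -0.978 f [-0.2 -0.4  0.5] open 0.362 ff 0.0
```

```bash

python3 -m handwheel '[-0.0355,0.0965,0,0,0,-0.0752, -0.0355,0.0965,0,0,0,-0.0752, -0.0355,0.0965,0,0,0,-0.0752, -0.0355,0.0965,0,0,0,-0.0752, -0.0355,0.0965,0,0,0,-0.0752]' 0.6 >/dev/null
python3 -m handwheel '[-0.0355,0.0965,0,0,0,-0.0752, -0.0355,0.0965,0,0,0,-0.0752, -0.0355,0.0965,0,0,0,-0.0752, -0.0355,0.0965,0,0,0,-0.0752, -0.0355,0.0965,0,0,0,-0.0752]' >/dev/null
python3 -m handwheel '[-0.0355,0.0965,0,0,0,-0.0752, -0.0355,0.0965,0,0,0,-0.0752, -0.0355,0.0965,0,0,0,-0.0752, 0,0,0,0,0,0, 0,0,0,0,0,0]' >/dev/null
python3 -c "
from h import *
im,d,W=cam('top');print(*blobs(im,W,*YEL)+blobs(im,W,*RED),sep='\n')
im,d,W=cam('side');print(*blobs(im,W,*YEL)+blobs(im,W,*RED),sep='\n')
go(585,347,4,3.4)"
```

```text
([264, 186], 655, 150, 15, 126, 91, 1.7)
([186, 217], 585, 348, 17, 100, 23, -85.8)
([184, 246], 512, 351, 17, 101, 22, 84.4)
([308, 185], 657, 43, 14, 125, 94, 1.6)
([186, 277], 435, 346, 17, 95, 22, 83.7)
([348, 172], 585, 345, 18, 100, 22, -86.8)
([324, 173], 511, 350, 19, 99, 21, 85.7)
([379, 204], 654, 165, 33, 126, 72, 1.0)
([52, 86], -315, 619, 212, 38, 27, -85.3)
([299, 175], 435, 350, 18, 105, 23, 83.5)
([386, 230], 657, 60, 32, 126, 74, 0.4)
t 28.67 at [583.2 345.9 145.9] yaw 3.5 tilt [-0.03 -0.04] d [ 0.012  0.007 -0.946] rows 3.4 turn -0.001 f [ 0.7 -0.3 -0.4] open 0.6 ff 0.0
```

```bash

python3 -m handwheel '[0.012,0.007,-0.2,0,0,0, 0,0,-0.25,0,0,0, 0,0,-0.2,0,0,0, 0,0,-0.15,0,0,0, 0,0,-0.1,0,0,0]' >/dev/null
python3 -m handwheel '[0,0,-0.045,0,0,0, 0,0,0,0,0,0, 0,0,0,0,0,0, 0,0,0,0,0,0]'
python3 -m handwheel '[0,0,0,0,0,0, 0,0,0,0,0,0, 0,0,0,0,0,0, 0,0,0,0,0,0, 0,0,0,0,0,0]' 0 60
python3 -m handwheel '[0,0,0.05,0,0,0, 0,0,0.2,0,0,0, 0,0,0.25,0,0,0, 0,0,0.25,0,0,0, 0,0,0.2,0,0,0]'
python3 -c "
from h import *
go(653,130,150,91.4)"
```

```text
time: 29.42
eef_pos: [0.5866, 0.3481, 0.0069]
tcp_rot: [0.686, 0.728, 0.002, 0.001]
contact_force: [-0.3, 0.1, -0.2]
opening: 0.597
finger_force: 0.0
time: 29.83
eef_pos: [0.5861, 0.3482, 0.0065]
tcp_rot: [0.686, 0.728, 0.001, 0.001]
contact_force: [-0.1, 0.4, 6.3]
opening: 0.235
finger_force: 61.8
time: 30.25
eef_pos: [0.585, 0.3478, 0.1497]
tcp_rot: [0.686, 0.728, 0.001, 0.0]
contact_force: [1.3, 1.6, 0.7]
opening: 0.235
finger_force: 61.0
t 30.25 at [585.  347.8 149.7] yaw 3.4 tilt [0.06 0.03] d [ 0.453 -1.452  0.002] rows 5.5 turn 0.978 f [1.3 1.6 0.7] open 0.235 ff 61.0
```

```bash

python3 -m handwheel '[0.035,-0.11,0,0,0,0.0752, 0.035,-0.11,0,0,0,0.0752, 0.035,-0.11,0,0,0,0.0752, 0.035,-0.11,0,0,0,0.0752, 0.035,-0.11,0,0,0,0.0752]' >/dev/null
python3 -m handwheel '[0.035,-0.11,0,0,0,0.0752, 0.035,-0.11,0,0,0,0.0752, 0.035,-0.11,0,0,0,0.0752, 0.035,-0.11,0,0,0,0.0752, 0.035,-0.11,0,0,0,0.0752]' >/dev/null
python3 -m handwheel '[0.035,-0.11,0,0,0,0.0752, 0.035,-0.11,0,0,0,0.0752, 0.035,-0.11,0,0,0,0.0752, 0,0,0,0,0,0, 0,0,0,0,0,0]' >/dev/null
python3 -c "
from h import *
im,d,W=cam('side');print(*blobs(im,W,*YEL),sep='\n')
go(653,132,46,91.4)"
```

```text
([324, 173], 510, 348, 19, 102, 21, 86.3)
([372, 182], 623, 131, 158, 41, 23, 2.9)
([396, 180], 684, 132, 158, 35, 23, 3.2)
([379, 204], 654, 165, 33, 126, 73, 1.4)
t 31.55 at [652.7 133.3 146.7] yaw 91.2 tilt [-0.06  0.02] d [ 0.002 -0.009 -0.671] rows 2.4 turn 0.002 f [-0.4  1.7 -0.5] open 0.234 ff 61.0
```

```bash

python3 -m handwheel '[0,-0.009,-0.15,0,0,0, 0,0,-0.2,0,0,0, 0,0,-0.15,0,0,0, 0,0,-0.12,0,0,0, 0,0,-0.05,0,0,0]' >/dev/null
python3 -m handwheel '[0,0,0,0,0,0, 0,0,0,0,0,0, 0,0,0,0,0,0]'
python3 -m handwheel '[0,0,0,0,0,0, 0,0,0,0,0,0, 0,0,0,0,0,0]' 0.34
python3 -m handwheel '[0,0,0.15,0,0,0, 0,0,0.2,0,0,0, 0,0,0.2,0,0,0, 0,0,0.15,0,0,0, 0,0,0,0,0,0]' >/dev/null
python3 -c "
from h import *
im,d,W=cam('side');print(*blobs(im,W,*YEL)+blobs(im,W,*RED),sep='\n');cv2.imwrite('pics/g.png',cv2.resize(im[160:270,330:440],None,fx=4,fy=4))
go(512,350,150,-5.4)"
```

```text
time: 32.22
eef_pos: [0.6544, 0.1323, 0.0485]
tcp_rot: [-0.012, 1.0, 0.0, 0.002]
contact_force: [-0.8, 0.6, 0.1]
opening: 0.234
finger_force: 61.0
time: 32.47
eef_pos: [0.654, 0.1319, 0.048]
tcp_rot: [-0.012, 1.0, 0.0, 0.001]
contact_force: [1.1, -0.1, -0.5]
opening: 0.34
finger_force: 0.0
([324, 173], 512, 348, 19, 101, 21, 83.9)
([380, 204], 654, 164, 33, 126, 72, 1.0)
([69, 103], -285, 604, 154, 91, 15, 3.0)
([299, 175], 435, 348, 18, 106, 22, 84.1)
([386, 230], 657, 64, 31, 129, 66, -2.0)
t 32.93 at [655.7 131.9 156.4] yaw 91.4 tilt [0.49 0.03] d [-0.958  1.454 -0.043] rows 6.3 turn 0.925 f [-0.6  0.1 -0.3] open 0.339 ff 0.0
```

View pics/g.png

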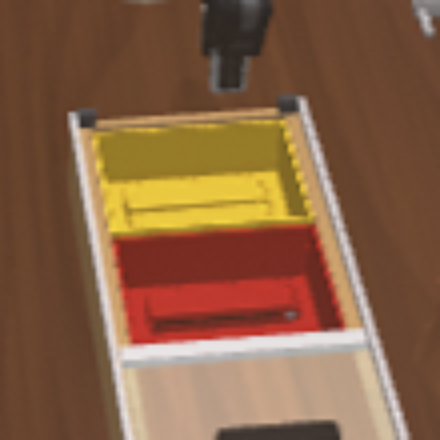

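The picture shows the clips lying side by side in the yellow bin at crop (200,200), with the red clip at (225,312). Next is the third yellow clip.

```bash

python3 -m handwheel '[-0.0677,0.104,0,0,0,-0.0768, -0.0677,0.104,0,0,0,-0.0768, -0.0677,0.104,0,0,0,-0.0768, -0.0677,0.104,0,0,0,-0.0768, -0.0677,0.104,0,0,0,-0.0768]' 0.6 >/dev/null
python3 -m handwheel '[-0.0677,0.104,0,0,0,-0.0768, -0.0677,0.104,0,0,0,-0.0768, -0.0677,0.104,0,0,0,-0.0768, -0.0677,0.104,0,0,0,-0.0768, -0.0677,0.104,0,0,0,-0.0768]' >/dev/null
python3 -m handwheel '[-0.0677,0.104,0,0,0,-0.0768, -0.0677,0.104,0,0,0,-0.0768, -0.0677,0.104,0,0,0,-0.0768, -0.0677,0.104,0,0,0,-0.0768, 0,0,0,0,0,0]' >/dev/null
python3 -m handwheel '[0,0,0,0,0,0, 0,0,0,0,0,0]' >/dev/null
python3 -c "
from h import *
im,d,W=cam('top');print(*blobs(im,W,*YEL)+blobs(im,W,*RED),sep='\n')
im,d,W=cam('side');print(*blobs(im,W,*YEL),sep='\n')
go(512,350,4,-5.4)"
```

```text
([264, 186], 655, 150, 27, 127, 105, 1.6)
([183, 246], 512, 351, 18, 100, 22, 84.3)
([308, 185], 658, 43, 14, 125, 94, 1.2)
([185, 278], 435, 347, 17, 98, 22, 83.8)
([324, 173], 512, 349, 19, 103, 21, 84.4)
([379, 204], 654, 165, 34, 125, 71, 1.8)
t 34.45 at [511.3 349.3 151. ] yaw -5.4 tilt [-0.04 -0.03] d [ 0.005  0.005 -0.98 ] rows 3.5 turn -0.0 f [ 0.5  0.1 -0.8] open 0.603 ff 0.0
```

```bash

python3 -m handwheel '[0.005,0.005,-0.2,0,0,0, 0,0,-0.25,0,0,0, 0,0,-0.25,0,0,0, 0,0,-0.15,0,0,0, 0,0,-0.1,0,0,0]' >/dev/null
python3 -m handwheel '[0,0,-0.04,0,0,0, 0,0,0,0,0,0, 0,0,0,0,0,0, 0,0,0,0,0,0]'
python3 -m handwheel '[0,0,0,0,0,0, 0,0,0,0,0,0, 0,0,0,0,0,0, 0,0,0,0,0,0, 0,0,0,0,0,0]' 0 60
python3 -m handwheel '[0,0,0.05,0,0,0, 0,0,0.2,0,0,0, 0,0,0.25,0,0,0, 0,0,0.25,0,0,0, 0,0,0.2,0,0,0]'
python3 -c "
from h import *
go(654,145,150,91.4)"
```

```text
time: 35.2
eef_pos: [0.5133, 0.3513, 0.0049]
tcp_rot: [0.74, 0.673, 0.002, 0.0]
contact_force: [-0.2, 0.0, 0.3]
opening: 0.598
finger_force: 0.0
time: 35.62
eef_pos: [0.5129, 0.3515, 0.0047]
tcp_rot: [0.74, 0.673, 0.001, 0.0]
contact_force: [-0.8, -0.6, 6.2]
opening: 0.235
finger_force: 62.2
time: 36.03
eef_pos: [0.5118, 0.3511, 0.1482]
tcp_rot: [0.74, 0.673, 0.001, 0.0]
contact_force: [0.8, 0.5, 0.3]
opening: 0.24
finger_force: 61.4
t 36.03 at [511.8 351.1 148.2] yaw -5.4 tilt [0.07 0.04] d [ 0.948 -1.374  0.012] rows 6.0 turn -0.925 f [0.8 0.5 0.3] open 0.24 ff 61.4
```

```bash

python3 -m handwheel '[0.0677,-0.098,0,0,0,0.0768, 0.0677,-0.098,0,0,0,0.0768, 0.0677,-0.098,0,0,0,0.0768, 0.0677,-0.098,0,0,0,0.0768, 0.0677,-0.098,0,0,0,0.0768]' >/dev/null
python3 -m handwheel '[0.0677,-0.098,0,0,0,0.0768, 0.0677,-0.098,0,0,0,0.0768, 0.0677,-0.098,0,0,0,0.0768, 0.0677,-0.098,0,0,0,0.0768, 0.0677,-0.098,0,0,0,0.0768]' >/dev/null
python3 -m handwheel '[0.0677,-0.098,0,0,0,0.0768, 0.0677,-0.098,0,0,0,0.0768, 0.0677,-0.098,0,0,0,0.0768, 0.0677,-0.098,0,0,0,0.0768, 0,0,0,0,0,0]' >/dev/null
python3 -m handwheel '[0,0,0,0,0,0, 0,0,0,0,0,0]' >/dev/null
python3 -c "
from h import *
im,d,W=cam('side');print(*blobs(im,W,*YEL),sep='\n')
go(653,145,43,91.4)"
```

```text
([371, 178], 624, 145, 158, 41, 25, 5.0)
([395, 177], 685, 144, 158, 34, 25, 1.9)
([379, 204], 654, 164, 34, 127, 74, 0.8)
t 37.5 at [653.1 145.9 145.2] yaw 91.3 tilt [-0.07  0.02] d [-0.001 -0.006 -0.681] rows 2.5 turn 0.001 f [ 0.2  0.1 -0.1] open 0.236 ff 61.5
```

```bash

python3 -m handwheel '[0,-0.006,-0.15,0,0,0, 0,0,-0.2,0,0,0, 0,0,-0.15,0,0,0, 0,0,-0.12,0,0,0, 0,0,-0.06,0,0,0]' >/dev/null
python3 -m handwheel '[0,0,0,0,0,0, 0,0,0,0,0,0, 0,0,0,0,0,0]'
python3 -m handwheel '[0,0,0,0,0,0, 0,0,0,0,0,0, 0,0,0,0,0,0]' 0.38
python3 -m handwheel '[0,0,0.15,0,0,0, 0,0,0.2,0,0,0, 0,0,0.2,0,0,0, 0,0,0.15,0,0,0, 0,0,0,0,0,0]' >/dev/null
python3 -c "
from h import *
im,d,W=cam('side');print(*blobs(im,W,*YEL)+blobs(im,W,*RED),sep='\n')
go(435,348,150,-6.2)"
```

```text
time: 38.17
eef_pos: [0.6551, 0.1447, 0.0455]
tcp_rot: [-0.012, 1.0, 0.0, 0.002]
contact_force: [-0.0, -0.2, 0.1]
opening: 0.234
finger_force: 61.5
time: 38.42
eef_pos: [0.6548, 0.1443, 0.045]
tcp_rot: [-0.012, 1.0, 0.0, 0.001]
contact_force: [-0.6, 1.6, 0.3]
opening: 0.381
finger_force: 0.0
([379, 204], 652, 160, 45, 129, 85, 1.1)
([68, 102], -289, 606, 156, 89, 17, -3.4)
([299, 175], 434, 348, 18, 105, 22, 83.3)
([386, 230], 656, 63, 32, 126, 65, 0.3)
t 38.88 at [656.5 144.4 153.4] yaw 91.4 tilt [0.49 0.03] d [-1.476  1.357 -0.023] rows 7.2 turn 0.916 f [-0.6  0.1 -0.5] open 0.38 ff 0.0
```

```bash

python3 -m handwheel '[-0.1045,0.097,0,0,0,-0.0775, -0.1045,0.097,0,0,0,-0.0775, -0.1045,0.097,0,0,0,-0.0775, -0.1045,0.097,0,0,0,-0.0775, -0.1045,0.097,0,0,0,-0.0775]' 0.6 >/dev/null
python3 -m handwheel '[-0.1045,0.097,0,0,0,-0.0775, -0.1045,0.097,0,0,0,-0.0775, -0.1045,0.097,0,0,0,-0.0775, -0.1045,0.097,0,0,0,-0.0775, -0.1045,0.097,0,0,0,-0.0775]' >/dev/null
python3 -m handwheel '[-0.1045,0.097,0,0,0,-0.0775, -0.1045,0.097,0,0,0,-0.0775, -0.1045,0.097,0,0,0,-0.0775, -0.1045,0.097,0,0,0,-0.0775, 0,0,0,0,0,0]' >/dev/null
python3 -m handwheel '[0,0,0,0,0,0, 0,0,0,0,0,0]' >/dev/null
python3 -c "
from h import *
im,d,W=cam('top');print(*blobs(im,W,*YEL)+blobs(im,W,*RED),sep='\n')
im,d,W=cam('side');print(*blobs(im,W,*RED),sep='\n')
go(435,348,4,-6.4)"
```

```text
([264, 186], 654, 150, 29, 127, 105, 1.2)
([308, 185], 657, 43, 14, 126, 94, 1.5)
([184, 277], 435, 349, 17, 100, 22, 83.8)
([101, 109], -197, 605, 114, 51, 13, -1.1)
([299, 175], 435, 350, 19, 109, 22, 83.4)
([386, 230], 656, 62, 31, 126, 68, -0.1)
t 40.4 at [435.1 347.2 148.1] yaw -6.3 tilt [-0.02 -0.03] d [-0.     0.005 -0.961] rows 3.5 turn -0.001 f [-0.5  0.1 -0.9] open 0.596 ff 0.0
```

```bash

python3 -m handwheel '[0,0.005,-0.2,0,0,0, 0,0,-0.25,0,0,0, 0,0,-0.25,0,0,0, 0,0,-0.15,0,0,0, 0,0,-0.07,0,0,0]' >/dev/null
python3 -m handwheel '[0,0,-0.04,0,0,0, 0,0,0,0,0,0, 0,0,0,0,0,0, 0,0,0,0,0,0]'
python3 -m handwheel '[0,0,0,0,0,0, 0,0,0,0,0,0, 0,0,0,0,0,0, 0,0,0,0,0,0, 0,0,0,0,0,0]' 0 60
python3 -m handwheel '[0,0,0.05,0,0,0, 0,0,0.2,0,0,0, 0,0,0.25,0,0,0, 0,0,0.25,0,0,0, 0,0,0.2,0,0,0]'
python3 -c "
from h import *
go(654,30,150,91.4)"
```

```text
time: 41.15
eef_pos: [0.4362, 0.3495, 0.0067]
tcp_rot: [0.745, 0.667, 0.002, 0.0]
contact_force: [0.2, -0.2, 0.5]
opening: 0.6
finger_force: 0.0
time: 41.57
eef_pos: [0.4355, 0.3493, 0.0061]
tcp_rot: [0.745, 0.667, 0.001, 0.0]
contact_force: [-1.6, -0.7, 5.3]
opening: 0.234
finger_force: 61.3
time: 41.98
eef_pos: [0.4346, 0.3489, 0.1498]
tcp_rot: [0.745, 0.667, 0.001, 0.0]
contact_force: [1.0, 0.7, -0.4]
opening: 0.235
finger_force: 60.5
t 41.98 at [434.6 348.9 149.8] yaw -6.3 tilt [0.09 0.05] d [ 1.463e+00 -2.126e+00  1.000e-03] rows 9.3 turn -0.915 f [ 1.   0.7 -0.4] open 0.235 ff 60.5
```

```bash

python3 -m handwheel '[0.1045,-0.152,0,0,0,0.0775, 0.1045,-0.152,0,0,0,0.0775, 0.1045,-0.152,0,0,0,0.0775, 0.1045,-0.152,0,0,0,0.0775, 0.1045,-0.152,0,0,0,0.0775]' >/dev/null
python3 -m handwheel '[0.1045,-0.152,0,0,0,0.0775, 0.1045,-0.152,0,0,0,0.0775, 0.1045,-0.152,0,0,0,0.0775, 0.1045,-0.152,0,0,0,0.0775, 0.1045,-0.152,0,0,0,0.0775]' >/dev/null
python3 -m handwheel '[0.1045,-0.152,0,0,0,0.0775, 0.1045,-0.152,0,0,0,0.0775, 0.1045,-0.152,0,0,0,0.0775, 0.1045,-0.152,0,0,0,0.0775, 0,0,0,0,0,0]' >/dev/null
python3 -m handwheel '[0,0,0,0,0,0, 0,0,0,0,0,0]' >/dev/null
python3 -c "
from h import *
im,d,W=cam('side');print(*blobs(im,W,*RED),sep='\n')
go(654,31,47,91.4)"
```

```text
([75, 105], -269, 603, 144, 125, 15, 0.3)
([403, 208], 685, 30, 158, 37, 24, 7.3)
([377, 209], 623, 28, 159, 39, 24, -4.2)
([386, 230], 656, 62, 32, 127, 67, -0.5)
t 43.45 at [653.1  30.3 146.6] yaw 91.4 tilt [-0.08  0.03] d [ 0.006  0.005 -0.664] rows 2.4 turn 0.0 f [-0.1  0.7 -0.4] open 0.233 ff 60.5
```

```bash

python3 -m handwheel '[0,0,-0.15,0,0,0, 0,0,-0.2,0,0,0, 0,0,-0.15,0,0,0, 0,0,-0.11,0,0,0, 0,0,-0.05,0,0,0]' >/dev/null
python3 -m handwheel '[0,0,0,0,0,0, 0,0,0,0,0,0, 0,0,0,0,0,0]'
python3 -m handwheel '[0,0,0,0,0,0, 0,0,0,0,0,0, 0,0,0,0,0,0]' 0.36
python3 -m handwheel '[0,0,0.15,0,0,0, 0,0,0.2,0,0,0, 0,0,0.2,0,0,0, 0,0,0.15,0,0,0, 0,0,0,0,0,0]' >/dev/null
python3 -m handwheel '[0,-0.2,0,0,0,0, 0,-0.25,0,0,0,0, 0,-0.25,0,0,0,0, 0,-0.25,0,0,0,0, 0,0,0,0,0,0]' 0.6 >/dev/null
python3 -c "
from h import *
im,d,W=cam('side');print(*blobs(im,W,*YEL)+blobs(im,W,*RED),sep='\n');a=im[130:290,280:440].copy()
im,d,W=cam('top');print(*blobs(im,W,*YEL)+blobs(im,W,*RED),sep='\n');b=im[135:235,160:340]
for r in [(243,160,290,212),(288,160,333,212)]:
  z=W[r[1]:r[3],r[0]:r[2],2]*1000;print('max z in bin',np.nanpercentile(z[6:-6,6:-6],[5,50,95,100]).round())
cv2.imwrite('pics/h.png',np.hstack([cv2.resize(a,(400,400)),cv2.resize(b,(400,222)) if 0 else cv2.copyMakeBorder(cv2.resize(b,(400,222)),0,178,0,0,0)]))
go(656,-115,80,91.4)"
```

```text
time: 44.12
eef_pos: [0.655, 0.0298, 0.05]
tcp_rot: [-0.012, 1.0, -0.0, 0.001]
contact_force: [0.2, -0.2, 0.0]
opening: 0.232
finger_force: 60.5
time: 44.37
eef_pos: [0.6547, 0.0294, 0.0494]
tcp_rot: [-0.012, 1.0, -0.0, 0.001]
contact_force: [0.1, 0.2, -0.1]
opening: 0.363
finger_force: 0.0
([371, 204], 637, 166, 44, 96, 70, 1.5)
([82, 107], -251, 605, 129, 163, 17, 1.1)
([376, 231], 637, 59, 32, 87, 73, 1.2)
([264, 186], 655, 150, 29, 127, 106, 1.2)
([308, 185], 658, 43, 17, 125, 94, 1.6)
max z in bin [10. 29. 51. 63.]
max z in bin [10. 27. 34. 38.]
t 45.3 at [ 653.5 -114.5  152.4] yaw 91.2 tilt [-0.05  0.04] d [ 0.017 -0.003 -0.482] rows 1.7 turn 0.002 f [ 0.2 -0.1  0.3] open 0.596 ff 0.0
```

View pics/h.png

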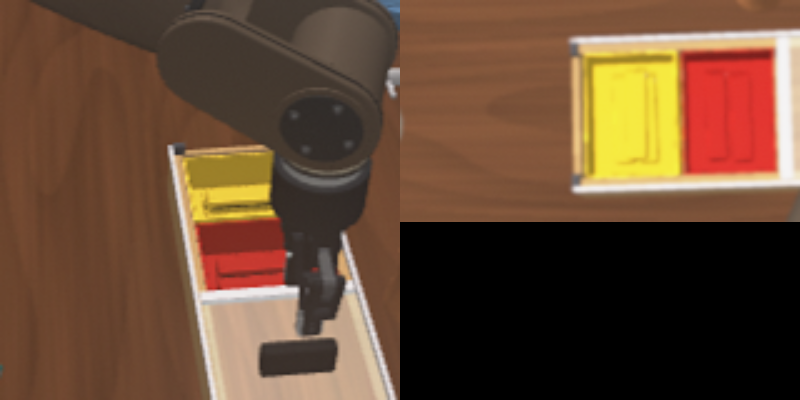

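The top view shows three yellow clips stacked in the yellow bin at (640,115) and two red in the red bin at (730,115). All of them sit below the rim, so I can close the cover.

```bash

python3 -m handwheel '[0.01,0,-0.2,0,0,0, 0,0,-0.15,0,0,0, 0,0,-0.12,0,0,0, 0,0,0,0,0,0, 0,0,0,0,0,0]'
python3 -m handwheel '[0,0,0,0,0,0, 0,0,0,0,0,0, 0,0,0,0,0,0, 0,0,0,0,0,0, 0,0,0,0,0,0]' 0 50
python3 -m handwheel '[-0.001,0.04,0,0,0,0, -0.003,0.12,0,0,0,0, -0.004,0.17,0,0,0,0, -0.004,0.17,0,0,0,0, -0.004,0.17,0,0,0,0]'
python3 -m handwheel '[-0.004,0.17,0,0,0,0, -0.004,0.17,0,0,0,0, -0.004,0.17,0,0,0,0, -0.003,0.12,0,0,0,0, 0,0,0,0,0,0]'
```

```text
time: 45.72
eef_pos: [0.6544, -0.1112, 0.0809]
tcp_rot: [-0.013, 1.0, 0.001, -0.002]
contact_force: [0.6, -0.5, 0.6]
opening: 0.6
finger_force: 0.0
time: 46.13
eef_pos: [0.6568, -0.1132, 0.085]
tcp_rot: [-0.012, 1.0, -0.0, 0.002]
contact_force: [-0.1, 0.4, 6.8]
opening: 0.173
finger_force: 51.4
time: 46.55
eef_pos: [0.6545, -0.013, 0.085]
tcp_rot: [-0.012, 1.0, -0.001, 0.002]
contact_force: [0.1, -2.4, 5.7]
opening: 0.172
finger_force: 51.3
time: 46.97
eef_pos: [0.6522, 0.0855, 0.0849]
tcp_rot: [-0.013, 1.0, 0.001, 0.002]
contact_force: [1.6, 0.4, 6.4]
opening: 0.17
finger_force: 51.4
```

```bash

python3 -m handwheel '[0,0.04,0,0,0,0, 0,0.03,0,0,0,0, 0,0,0,0,0,0]'
python3 -m handwheel '[0,0.03,0,0,0,0, 0,0.02,0,0,0,0, 0,0,0,0,0,0]'
```

```text
time: 47.22
eef_pos: [0.6521, 0.0933, 0.0849]
tcp_rot: [-0.012, 1.0, 0.0, 0.002]
contact_force: [-0.5, 1.4, 6.3]
opening: 0.172
finger_force: 51.5
time: 47.47
eef_pos: [0.652, 0.0955, 0.085]
tcp_rot: [-0.013, 1.0, -0.005, 0.001]
contact_force: [-3.3, -13.4, 7.9]
opening: 0.172
finger_force: 51.6
```

```bash

python3 -m handwheel '[0,0.02,0,0,0,0, 0,0,0,0,0,0, 0,0,0,0,0,0]'
python3 -m handwheel '[0,-0.045,0,0,0,0, 0,0,0,0,0,0]'
python3 -m handwheel '[0,0,0,0,0,0, 0,0,0,0,0,0, 0,0,0,0,0,0, 0,0,0.15,0,0,0, 0,0,0.2,0,0,0]' 0.6
python3 -m handwheel '[0,0,0.2,0,0,0, -0.25,0,0.1,0,0,0, -0.25,0,0,0,0,0, -0.25,0,0,0,0,0, -0.25,0,0,0,0,0]' >/dev/null
python3 -m handwheel '[0,-0.2,0,0,0,0, 0,-0.2,0,0,0,0, 0,-0.2,0,0,0,0, 0,0,0,0,0,0]' >/dev/null
python3 -c "
from h import *
im,d,W=cam('top');print(*blobs(im,W,(0,0,0),(180,255,75),zmin=.06,zmax=.13,amin=10,roi=(260,150,320,215)),sep='\n');cv2.imwrite('pics/i.png',im)
go(0,0,0)"
```

```text
time: 47.72
eef_pos: [0.652, 0.0956, 0.0849]
tcp_rot: [-0.013, 1.0, -0.007, 0.0]
contact_force: [-3.6, -19.0, 7.6]
opening: 0.174
finger_force: 51.7
time: 47.88
eef_pos: [0.652, 0.0941, 0.0849]
tcp_rot: [-0.011, 1.0, -0.001, 0.001]
contact_force: [-1.6, -1.1, 6.3]
opening: 0.17
finger_force: 51.7
time: 48.3
eef_pos: [0.6475, 0.0966, 0.1306]
tcp_rot: [-0.012, 1.0, 0.0, -0.005]
contact_force: [0.4, 0.4, -0.3]
opening: 0.6
finger_force: 0.0
([285, 183], 651, 92, 101, 65, 10, 0.4)
t 49.1 at [500.5   4.8 179.8] yaw 91.2 tilt [-0.02  0.  ] d [-3.337 -0.032 -1.199] rows 12.8 turn None f [-0.9 -0.2 -0.2] open 0.603 ff 0.0
```

View pics/i.png

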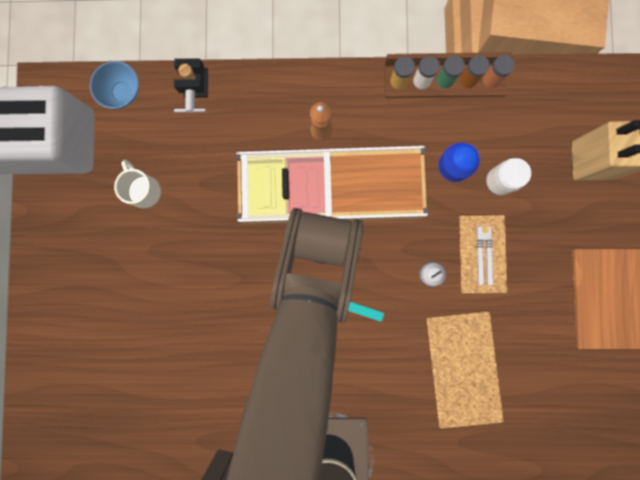

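The handle at (285,183) reads y≈92, against about 95 at the stop. Easing off before release pulled the cover back slightly, so I'll regrip, press it home and release at the stop.

```bash

python3 -m handwheel '[0.2,0.12,0,0,0,0, 0.2,0.12,0,0,0,0, 0.2,0.12,0,0,0,0, 0.2,0.12,0,0,0,0, 0.21,0.11,0,0,0,0]' 0.6 >/dev/null
python3 -m handwheel '[0,0,0,0,0,0, 0,0,-0.2,0,0,0, 0,0,-0.2,0,0,0, 0,0,-0.15,0,0,0, 0,0,-0.09,0,0,0]' >/dev/null
python3 -m handwheel '[0,0,0,0,0,0, 0,0,0,0,0,0]'
python3 -m handwheel '[0,0,0,0,0,0, 0,0,0,0,0,0, 0,0,0,0,0,0, 0,0,0,0,0,0, 0,0,0,0,0,0]' 0 50
python3 -m handwheel '[0,0.02,0,0,0,0, 0,0.01,0,0,0,0, 0,0,0,0,0,0]'
```

```text
time: 50.1
eef_pos: [0.6517, 0.0954, 0.0835]
tcp_rot: [-0.012, 1.0, 0.0, -0.001]
contact_force: [0.9, -0.1, -0.6]
opening: 0.599
finger_force: 0.0
time: 50.52
eef_pos: [0.6536, 0.0947, 0.0866]
tcp_rot: [-0.012, 1.0, -0.0, 0.002]
contact_force: [-1.2, -0.3, 6.2]
opening: 0.169
finger_force: 51.2
time: 50.77
eef_pos: [0.6536, 0.0956, 0.0866]
tcp_rot: [-0.013, 1.0, -0.004, 0.001]
contact_force: [-1.7, -10.1, 6.7]
opening: 0.17
finger_force: 51.3
```

Back at the stop with 10 N of pressure; release here.

```bash

python3 -m handwheel '[0,0,0,0,0,0, 0,0,0,0,0,0, 0,0,0,0,0,0]' 0.6
python3 -m handwheel '[0,0,0.15,0,0,0, 0,0,0.2,0,0,0, 0,0,0.2,0,0,0, -0.25,0,0.1,0,0,0, -0.25,0,0,0,0,0]' >/dev/null
python3 -m handwheel '[-0.25,-0.2,0,0,0,0, -0.25,-0.2,0,0,0,0, 0,-0.2,0,0,0,0, 0,0,0,0,0,0]' >/dev/null
python3 -c "
from h import *
im,d,W=cam('top');print(*blobs(im,W,(0,0,0),(180,255,75),zmin=.06,zmax=.13,amin=10,roi=(260,150,320,215)),sep='\n')
im,d,W=cam('side');print(*blobs(im,W,(0,0,0),(180,255,75),zmin=.075,zmax=.105,amin=10,roi=(365,190,410,235)),sep='\n')
im=np.load('side0.npz')['im'];W=np.load('side0.npz')['W'];print(*blobs(im,W,(0,0,0),(180,255,75),zmin=.075,zmax=.105,amin=10,roi=(365,190,410,235)),sep='\n')
go(0,0,0)"
```

```text
time: 51.02
eef_pos: [0.6521, 0.0994, 0.084]
tcp_rot: [-0.012, 1.0, 0.0, -0.0]
contact_force: [0.5, 0.4, -0.3]
opening: 0.585
finger_force: 0.0
([285, 183], 651, 92, 101, 66, 10, 0.3)
([383, 210], 652, 93, 94, 67, 17, 1.6)
([385, 217], 653, 65, 94, 70, 18, 4.6)
t 51.87 at [512.1  16.9 181.7] yaw 91.3 tilt [0.04 0.03] d [-3.414 -0.113 -1.212] rows 13.0 turn None f [ 0.5 -0.6  0. ] open 0.598 ff 0.0
```

```bash
python3 -c "
from plant import ctrl
print(ctrl.sign_off())"
```

```text
the job is handed in; nothing more can be done
None
```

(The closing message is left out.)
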